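Steady the pestle jar and fill it

ROBOT

A 6-joint arm with a two-finger parallel gripper is mounted at the origin on the work surface. World frame = base frame: x ahead of the robot, y to its left, z up, the work surface at z = 0. Lengths are in mm, angles in rad, forces in N, time in s.
With the tool pointing down it reaches from about 275 to 725 mm from the base axis. Payload 5.6 kg.
Tool frame: the origin (TCP) lies midway between the tips of the shut fingers; the grasp point (between the pads) lies 19 mm behind it; z points along the fingers, y is the direction in which the jaws open and shut (so a half turn about z gives the same grasp; the last joint's range is limited). The gripper opens to 85 mm and grips with 20 to 120 N. Pads are 22 mm wide; open, the fingers measure 114 mm over their backs; the gripper's body (76 mm by 85 mm) begins 54 mm behind the grasp point. The pads swing forward as they close: fully open they stand 13 mm farther back than shut.
Start: joints at [1.448, 0.255, 0.108, 0, -1.424, -0.285], TCP at [218.098, 504.902, 197.483] pointing down, gripper open.
Joint ranges: [-2.95, 2.95], [-1.21, 1.97], [-1.09, 1.5], [-2.87, 1.71], [-2.94, -0.07], [-3.05, 3.05]. Speed limits (rad/s): [2.57, 2.57, 3.14, 3.14, 3.14, 3.14].

INTERFACE

Orientations are given as a unit quaternion [w, x, y, z].
In Python, from plant import r gives the robot as it stands.
- The arm moves only by the tool drive_tool, never from a script. Its argument "deltas" is a list of rows, each a list of 7 numbers: the closure, from -1 (fully open) to 1 (shut), then the shift along the tool's x, y, z in m, then the turn, a rotation vector about the tool's x, y, z in degrees. A call has 1 to 5 rows; each row is the pose to reach, as a shift and turn from the pose commanded when the call began, along the tool's axes at that moment; what a row does not reach only later rows make up. A row lasts 1/8 s, in which the tool goes at most 62.5 mm and 10.7 degrees, less where a joint would pass 70% of its speed; a pose out of reach is approached as far as the arm can. A call with a gripper value outside its range is refused whole. The fingers move at their own pace and stop on an object; "force" is the grip in N (left out, the last holds). Time passes only in rows, so rows that repeat a pose let the fingers close. It gives the time, the measured TCP pose, the force and the opening at its end, in the units of the state.
- r.get_obs(): the state, without advancing time (a new reading comes with each control period).
- r.camera(name): name is "scene" or "top"; returns the picture (400x640x3 uint8, red, green, blue); there is no depth.
- r.get_calibration(name): a dict with "intrinsics" (3x3 intrinsics, pixels), "view" (4x4, takes a point from world to camera coordinates). Camera axes: x right, y up, looking along -z (the intrinsics and any distortion apply to the point x, -y, -z); pixel columns grow to the right and rows downward; lengths in mm; the calibration is good to about 2 mm. A picture is of the moment at which its call begins. get_calibration takes no time and is no camera call.
- r.job_done(): hands the job in, once; it reports no verdict.
Trained networks look in the newest picture that a camera, given by its name, has taken for a name from the list of things; names that differ only in an ending like _2 or _b are one class to them, and where a whole thing is asked for, a point or a joint stands for the part that bears it (a point fixed in the world has none). Each returns a list of dicts, best first, with "conf" (0 to 1); they miss things now and then, are a little off and sometimes report something else, mostly with a low value. They report only what shows in the picture. A call takes as long as a camera call. They do not tell look-alikes from the thing itself.
- r.spot_in(camera, thing): "xyz" ([x, y, z] in mm, in the coordinates of the camera as it stood for that picture, good to about 4 mm: the middle of the surface that is visible of it).
- r.pinpoint(camera, thing): "xyz" ([x, y, z] in mm, in the coordinates of the camera as it stood for that picture, good to about 4 mm: a listed point, or the origin of a listed thing).
The state is a dict: "time_s": time; "q": joint angles; "joint_vel": joint speeds; "tau": joint torques, N m; "position": TCP position; "eef_rot": TCP orientation; "contact_force": force on the tool from outside, world axes, zero at the start; "ft_torque": the same for the moment, N m; "gripper_width": opening from 0.0 (shut) to 1.0 (fully open).
Only numpy, scipy, OpenCV 4.12 (cv2) and the standard library are available. Lean on these libraries where they do the work, as an engineer would, in place of code of your own. Each camera call takes 0.05 s, during which the arm holds its last target. There are 200 camera calls.

TASK

The white jar rocks on its drip tray because its longer leg, the one under the handle, is not in the drain channel: turn it on the tray, without lifting it off, until that leg drops into the channel and the jar stands level and firm by itself, then let go. Then take the two wooden pestles from the leaning rest and drop them one after the other, through the neck, right down into the jar, leaving it standing firm in its place. Leave the mug, the bottle and the spice jar alone.

Things in the scene. Friction and masses are not known exactly. Their poses are not given: they have to be found in the camera images.
- tray: grey drip tray fixed to the worktop, 215 x 180 mm, its floor 12 mm above the worktop; origin on the worktop under the centre of its round bead (150 mm inside diameter, 10 mm high above the floor), which holds the jar's feet with 5 mm of play. x along the drain channel, 28 mm wide, 7 mm deep, from 30 mm off the centre to the open end at the tray's edge (125 mm); z up
- jar: loose white ceramic jar, about 0.6 kg, on 4 steel legs; starts turned 0.45 to 1.1 rad counter-clockwise (from above) from its right place and leaning 5 degrees. Origin on its axis level with the undersides of the 3 short feet; z up the axis; x to the loop handle (reaches 81 mm out, 53 to 110 mm up) and the longer leg; when right, x lies along the tray's x. Body 108 mm wide, 30 to 125 mm up; inner floor at 35 mm
- jar_neck (a point): point on the jar's axis in the neck, 160 mm above the jar's origin (172 mm above the worktop when the jar is home), 20 mm below the rim; a good place to grip from above. The neck is a tube 55 mm outside, 47 mm inside diameter, 142 to 180 mm (rim) above the jar's origin, with a sloping shoulder below. Axes as the jar's
- long_foot (a point): centre of the ball foot (16 mm diameter) of the jar's longer leg, 62 mm from the jar's axis under the handle, reaching 7 mm lower than the other three (62 mm out at the jar's +y, -x, -y). It is 13 mm above the worktop when home in the channel, 20 mm when on the tray's floor
- rest: light wooden rest fixed to the worktop, foot 130 x 176 mm, 115 mm high; origin on the worktop under the middle of its foot's width. The pestles lean on its sloping board 27 degrees from vertical, upper ends towards the rest's -x (roughly to the robot), 90 mm apart (y -45 and +45 mm), each between two low ribs. Drawn 70 mm up along its axis a pestle is clear
- pestle_a_center (a point): centre (half-way up, on the axis) of the long pestle: a plain wooden stick, round, 22 mm in diameter, 95 mm long, 45 g, both ends domed. z runs along the stick from its lower to its upper end. At the start it leans in the rest 27 degrees from vertical, free above the board for its upper 43 mm
- pestle_b_center (a point): centre (half-way up, on the axis) of the slightly shorter pestle: a plain wooden stick, round, 22 mm in diameter, 90 mm long, 45 g, both ends domed. z runs along the stick from its lower to its upper end. At the start it leans in the rest 27 degrees from vertical, free above the board for its upper 38 mm
- pestle_a: the long pestle; origin at the centre of its lower end
- pestle_b: the slightly shorter pestle; origin at the centre of its lower end
- mug: blue mug, 80 mm wide, 90 mm high, bystander; origin at the centre of its underside
- spray: white plastic bottle, 66 mm in diameter, 170 mm high, bystander; origin at the centre of its underside
- spice_jar: small closed glass jar, 60 mm in diameter, 90 mm high, bystander; origin at the centre of its underside
Not all that is in view belongs to the job. What is shaped like the pestle_b but blue is not meant. Leave any pink look-alike of the pestle_a alone.

How it is judged:
By the outcome, as a careful person would: the job done as asked, in the order asked, and still so for the second after the job is handed in, with the robot touching nothing.
It also fails if it takes over 67 s, if anything falls off the work surface, if the arm or the gripper's body presses on something with over 40 N, if the wrist force passes 120 N, or if a joint passes its speed limit or range.

## Working session

There is one attempt and no reset: what is moved stays moved. The work goes in short steps, Python scripts to look and compute and a tool call to move; the robot and the scene stay as the last step left them, time stands still between calls to the robot, and variables do not carry over. Pictures are saved under pics/ and viewed, about 8 in all and at most 12, crops included, and the job is handed in when it is done.

Besides the shell and the picture viewer there is one more tool, called after "Emit:" in YAML: its name, and indented under it one key for each argument. drive_tool: Moves the arm, as the interface text tells. Its arguments: {"type":"object","properties":{"deltas":{"type":"array"},"force":{"type":"number"}},"required":["deltas"]}

```bash
mkdir -p pics
cat > h.py <<'E'
import numpy as np, cv2
from plant import r
from scipy.spatial.transform import Rotation as R
def w(cam,p):
    V=np.array(r.get_calibration(cam)["view"]); return (np.linalg.inv(V)@np.r_[p,1])[:3]
def px(cam,p):
    c=r.get_calibration(cam); q=np.array(c["view"])@np.r_[p,1]; q=np.array(c["intrinsics"])@[q[0],-q[1],-q[2]]; return q[:2]/q[2]
def shot(cam,name):
    im=r.camera(cam); cv2.imwrite(f"pics/{name}.png",im[:,:,::-1]); return im
def pin(cam,t,n=3):
    for d in r.pinpoint(cam,t)[:n]: 
        p=w(cam,d["xyz"]); print(cam,t,round(d["conf"],2),p.round(1),px(cam,p).round())
def tool():
    o=r.get_obs(); q=o["eef_rot"]; return np.array(o["position"]),R.from_quat([q[1],q[2],q[3],q[0]])
E
python3 - <<'E'
from h import *
o=r.get_obs(); print({k:np.round(v,3) for k,v in o.items()})
for c in("scene","top"):
    shot(c,c+"0"); print(c,np.round(np.linalg.inv(r.get_calibration(c)["view"])[:3],2).tolist())
    for t in ["tray","jar","jar_neck","long_foot","rest","pestle_a_center","pestle_b_center","pestle_a","pestle_b","mug","spray","spice_jar"]: pin(c,t)
print(r.get_obs()["time_s"])
E
```

```text
{'time_s': np.float64(0.0), 'q': array([ 1.448,  0.256,  0.107, -0.   , -1.424, -0.285]), 'joint_vel': array([-0.   ,  0.001,  0.   , -0.001,  0.   ,  0.   ]), 'tau': array([ 0.0000e+00, -3.8662e+01,  2.3794e+01,  5.3650e+00, -6.0000e-03,
        0.0000e+00]), 'position': array([217.864, 504.424, 196.598]), 'eef_rot': array([ 0.001,  0.979, -0.203, -0.   ]), 'contact_force': array([ 0.222, -0.099, -0.697]), 'ft_torque': array([0.054, 0.01 , 0.04 ]), 'gripper_width': np.float64(1.001)}
scene [[0.6, -0.63, 0.49, 1055.4], [0.8, 0.48, -0.36, -348.11], [-0.01, 0.61, 0.79, 871.7]]
scene tray 0.84 [589.3 252.4   2.9] [380. 191.]
scene jar 0.85 [587.3 248.1  15.3] [379. 189.]
scene jar_neck 0.79 [573.5 247.7 178.1] [383. 147.]
scene jar_neck 0.61 [ 495.5 -460.1   -1.3] [149. 299.]
scene jar_neck 0.5 [5.874e+02 2.519e+02 5.000e-01] [379. 191.]
scene rest 0.97 [ 541.6 -266.6   -2.8] [225. 271.]
scene rest 0.65 [636.7 284.1  20.6] [399. 192.]
scene pestle_a_center 0.61 [ 559.7 -308.5  110.4] [204. 263.]
scene pestle_a_center 0.55 [ 706.2 -377.2   11.7] [216. 345.]
scene pestle_b_center 0.71 [ 4
[... 1009 characters left out ...]
stle_a_center 0.38 [ 558.8 -309.3  108.9] [417. 221.]
top pestle_b_center 0.7 [ 579.9 -308.4   65.6] [414. 217.]
top pestle_b_center 0.69 [ 714.2 -229.7    9.5] [390. 184.]
top pestle_b_center 0.47 [ 555.3 -215.8  104.8] [389. 220.]
top pestle_a 0.62 [ 578.3 -305.3   63.9] [413. 218.]
top pestle_a 0.58 [ 673.1 -248.2    5.4] [394. 195.]
top pestle_a 0.56 [ 675.9 -413.7   15. ] [439. 196.]
top pestle_b 0.62 [ 578.3 -305.3   63.9] [413. 218.]
top pestle_b 0.58 [ 673.1 -248.2    5.4] [394. 195.]
top pestle_b 0.56 [ 675.9 -413.7   15. ] [439. 196.]
top mug 0.89 [698.5 -17.    0.9] [334. 185.]
top spray 0.84 [ 497.6 -459.2    0.7] [450. 245.]
top spice_jar 0.63 [497.5 464.2   2.3] [201. 229.]
1.3
```

View pics/scene0.png

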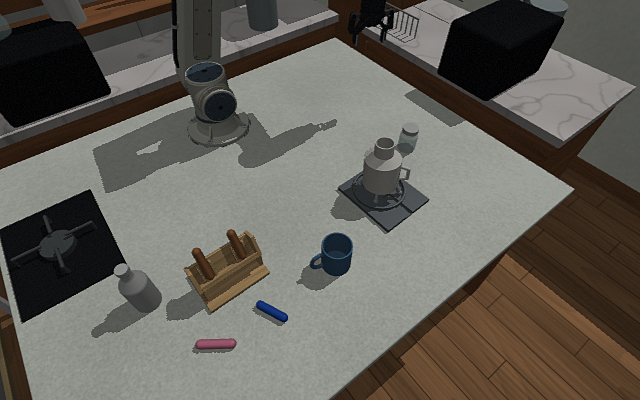

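View pics/top0.png

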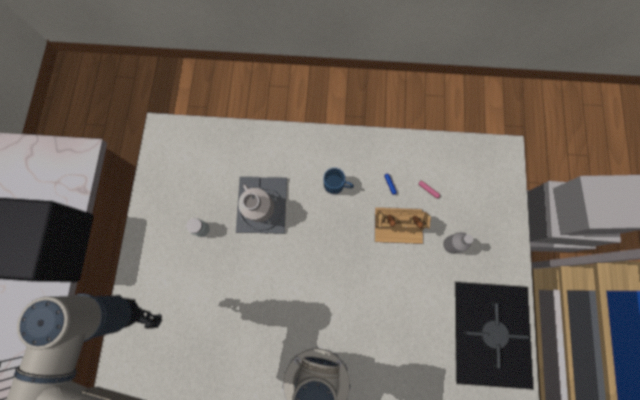

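The scene shows the jar at about (383,165) with its handle at (405,174), the rest at (227,265) with two brown pestles, and blue and pink look-alikes lying in front. In the top view the jar is at (256,203) with its handle towards (245,188). I need crops to find the tray axis and the handle angle.

Run:
```python
import cv2,numpy as np
a=cv2.imread("pics/scene0.png")[125:235,330:440]; b=cv2.imread("pics/top0.png")[165:245,225:305]
f=lambda x:cv2.resize(x,(400,400),interpolation=cv2.INTER_CUBIC)
c=np.hstack([f(a),f(b)]); c=cv2.convertScaleAbs(c,alpha=1.5)
cv2.imwrite("pics/crop0.png",c)
from h import *
# tray outline in top: project rectangle for candidates
g=cv2.cvtColor(cv2.imread("pics/top0.png"),cv2.COLOR_BGR2GRAY)[165:245,225:305]
m=(g<110).astype(np.uint8); n,l,s,ce=cv2.connectedComponentsWithStats(m); k=1+s[1:,4].argmax()
pts=np.argwhere(l==k)[:,::-1].astype(np.float32)+[225,165]
box=cv2.boxPoints(cv2.minAreaRect(pts.astype(np.float32)))
C=r.get_calibration("top");K=np.array(C["intrinsics"]);I=np.linalg.inv(C["view"])
for u in box:
    d=np.linalg.inv(K)@[*u,1]; d=I[:3,:3]@[d[0],-d[1],-d[2]]; o=I[:3,3]; print(u,(o+d*(10-o[2])/d[2]).round(0))
```

```text
[237. 232.] [493. 327.  10.]
[237. 178.] [699. 352.  10.]
[298. 178.] [714. 120.  10.]
[298. 232.] [508. 103.  10.]
```

View pics/crop0.png

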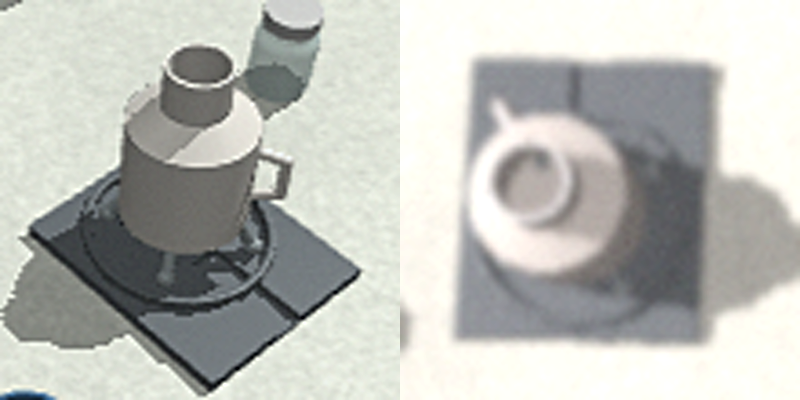

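The crops show the tray corners at scene (30,235), (210,390), (360,270) and top (472,57), (715,62), (703,340), (455,338). The channel wall ends at top (575,62) and scene (297,320), so the channel points towards +x. The handle tip is at top (494,99) and scene (287,178).

```bash
cat >> h.py <<'E'
def ray(cam,u):
    C=r.get_calibration(cam);K=np.array(C["intrinsics"]);I=np.linalg.inv(C["view"])
    d=np.linalg.inv(K)@[*u,1]; return I[:3,3],I[:3,:3]@[d[0],-d[1],-d[2]]
def onz(cam,u,z):
    o,d=ray(cam,u); return o+d*(z-o[2])/d[2]
def tri(u,v):
    A=[];b=[]
    for c,p in(("scene",u),("top",v)):
        o,d=ray(c,p); d=d/np.linalg.norm(d);P=np.eye(3)-np.outer(d,d);A.append(P);b.append(P@o)
    return np.linalg.lstsq(np.vstack(A),np.hstack(b),rcond=None)[0]
E
python3 - <<'E'
from h import *
S=lambda x,y:(330+x*110/400,125+y*110/400); T=lambda x,y:(225+(x-400)/5,165+y/5)
st=[onz("scene",S(*p),12)[:2].round(1) for p in((30,235),(210,390),(360,270),(297,320),(255,284))]
tp=[onz("top",T(*p),12)[:2].round(1) for p in((472,57),(715,62),(703,340),(455,338),(575,62),(575,108))]
print("scene L,B,R,ch",st);print("top TL TR BR BL ch",tp)
ang=lambda v:np.degrees(np.arctan2(v[1],v[0])).round(1)
print(ang(st[1]-st[0]), ang(st[2]-st[1])-90, ang(tp[0]-tp[3]),ang(tp[1]-tp[2]),ang(tp[0]-tp[1])-90,ang(tp[3]-tp[2])-90)
h=tri(S(287,178),T(494,99)); print("handle",h)
n=tri(S(200,66),T(533,185)); print("rim",n)
for _ in range(3):
  for c in("scene","top"):
    r.camera(c)
    for t in("tray","jar","jar_neck","long_foot"): pin(c,t,1)
E
```

```text
scene L,B,R,ch [array([512.7, 147.3]), array([720.4, 158.5]), array([709. , 342.1]), array([713.7, 262.2]), array([666.7, 261.8])]
top TL TR BR BL ch [array([705.1, 342.6]), array([713.3, 157.7]), array([500.7, 147.5]), array([490.2, 329.4]), array([706.3, 264. ]), array([670.2, 260.1])]
3.1 3.5999999999999943 3.5 2.7 2.5 3.299999999999997
handle [647.69782069 297.5635205  101.86448096]
rim [572.21413475 248.82049537 190.38116029]
scene tray 0.79 [587.7 249.9   0.6] [379. 191.]
scene jar 0.7 [590.  253.5   4.1] [380. 191.]
scene jar_neck 0.7 [576.  249.1 173.9] [384. 149.]
scene long_foot 0.75 [636.5 284.9  18.1] [399. 192.]
top tray 0.83 [ 5.859e+02  2.457e+02 -4.000e-01] [262. 209.]
top jar 0.6 [586.  246.8  16.9] [261. 208.]
top jar_neck 0.67 [ 553.7 -218.2  105.7] [390. 221.]
top long_foot 0.46 [ 559.4 -310.4  106.6] [417. 221.]
scene tray 0.64 [590.5 253.1   1.3] [380. 191.]
scene jar 0.94 [591.  246.9  17.3] [379. 189.]
scene jar_neck 0.79 [574.3 248.8 175.3] [383. 148.]
scene long_foot 0.91 [636.1 280.7  19. ] [398. 192.]
top tray 0.78 [ 5.836e+02  2.479e+02 -1.000e-01] [261. 210.]
top jar 0.7 [590.1 251.   18. ] [260. 207.]
top jar_neck 0.86 [578.3 251.6 173.4] [251. 201.]
scene tray 0.83 [588.7 248.3   1.1] [379. 192.]
scene jar 0.56 [586.  247.8  16.1] [378. 188.]
scene jar_neck 0.95 [573.8 247.3 176.4] [383. 148.]
scene long_foot 0.74 [ 557.7 -312.   112.3] [202. 263.]
top tray 0.68 [585.6 246.1  -1.7] [262. 209.]
top jar 0.83 [586.8 247.8  16.6] [261. 208.]
top jar_neck 0.95 [579.7 252.4 173.1] [251. 200.]
```

```bash
cat >> h.py <<'E'
def frame(zdir,ydir):
    z=np.array(zdir,float);z/=np.linalg.norm(z);y=np.array(ydir,float);y-=z*(y@z);y/=np.linalg.norm(y)
    return R.from_matrix(np.c_[np.cross(y,z),y,z])
def yaw(deg): # tool down, jaws along deg
    a=np.radians(deg); return frame([0,0,-1],[np.cos(a),np.sin(a),0])
def go(xyz,Rt=None,say=""):
    p,Q=tool(); Rt=Rt or Q; d=Q.inv().apply(np.array(xyz)-p)/1000
    v=(Q.inv()*Rt); v2=(Q.inv()*Rt*R.from_euler('z',180,degrees=True))
    v=min(v,v2,key=lambda a:a.magnitude()).as_rotvec(degrees=True)
    print(say,"shift",d.round(4).tolist(),"rot",v.round(1).tolist())
E
python3 - <<'E'
from h import *
go([576.5,249.5,250],yaw(82)); go([576.5,249.5,157],yaw(82))
E
```

```text
shift [0.4303, 0.0924, -0.0525] rot [-0.0, 0.0, -15.4]
 shift [0.4303, 0.0924, 0.0405] rot [-0.0, 0.0, -15.4]
```

Emit:
drive_tool:
  deltas:
    - [-1,0.04,0.01,-0.0525,0,0,-5]
    - [-1,0.1,0.02,-0.0525,0,0,-10]
    - [-1,0.16,0.035,-0.0525,0,0,-15.4]
    - [-1,0.22,0.048,-0.0525,0,0,-15.4]
    - [-1,0.28,0.061,-0.0525,0,0,-15.4]
  force: 40

```text
time_s: 3.42
position: [452.4, 336.5, 250.2]
eef_rot: [-0.0, 0.998, -0.069, 0.0]
contact_force: [-0.1, 1.3, 0.6]
gripper_width: 0.997
```

Run:
```python
from h import *
go([576.5,249.5,250],yaw(82)); go([576.5,249.5,157],yaw(82))
```

```text
shift [0.135, 0.069, 0.0002] rot [-0.0, -0.0, 0.1]
 shift [0.1349, 0.0691, 0.0932] rot [-0.0, -0.0, 0.1]
```

Emit:
drive_tool:
  deltas:
    - [-1,0.05,0.025,0,0,0,0]
    - [-1,0.1,0.05,0,0,0,0]
    - [-1,0.135,0.069,0,0,0,0]
    - [-1,0.135,0.069,0,0,0,0]
    - [-1,0.135,0.069,0.03,0,0,0]

```text
time_s: 4.05
position: [576.6, 251.2, 221.8]
eef_rot: [-0.001, 0.998, -0.07, 0.002]
contact_force: [-0.0, 0.9, -0.7]
gripper_width: 1.001
```

Emit:
drive_tool:
  deltas:
    - [-1,0,0,0.03,0,0,0]
    - [-1,0,0,0.055,0,0,0]
    - [-1,0,0,0.063,0,0,0]
    - [-1,0,0,0.063,0,0,0]

```text
time_s: 4.55
position: [574.9, 251.1, 157.3]
eef_rot: [0.0, 0.998, -0.069, 0.0]
contact_force: [-0.1, 0.0, 0.1]
gripper_width: 0.994
```

Emit:
drive_tool:
  deltas:
    - [0,0,0,0,0,0,0]
    - [0.2,0,0,0,0,0,0]
    - [0.5,0,0,0,0,0,0]
    - [1,0,0,0,0,0,0]
    - [1,0,0,0,0,0,0]
  force: 40

```text
time_s: 5.18
position: [579.9, 253.6, 162.8]
eef_rot: [-0.004, 0.998, -0.069, 0.007]
contact_force: [4.3, 4.1, 11.7]
gripper_width: 0.0
```

Run:
```python
from h import *
o=r.get_obs(); print(o["time_s"],o["position"],o["contact_force"],o["ft_torque"],o["gripper_width"])
im=shot("scene","s1"); pin("scene","jar_neck",1);pin("scene","long_foot",1)
it=shot("top","t1")
cv2.imwrite("pics/c1.png",cv2.resize(im[100:235,320:455],(540,540),interpolation=2)[:,:,::-1])
```

```text
5.175 [579.94125929 253.55493514 162.82841345] [ 4.31874315  4.12450401 11.73837841] [ 1.74342426 -1.41342583 -0.02650428] 0.00048692877701663395
scene long_foot 0.66 [632.3 291.1  23. ] [400. 189.]
```

View pics/c1.png

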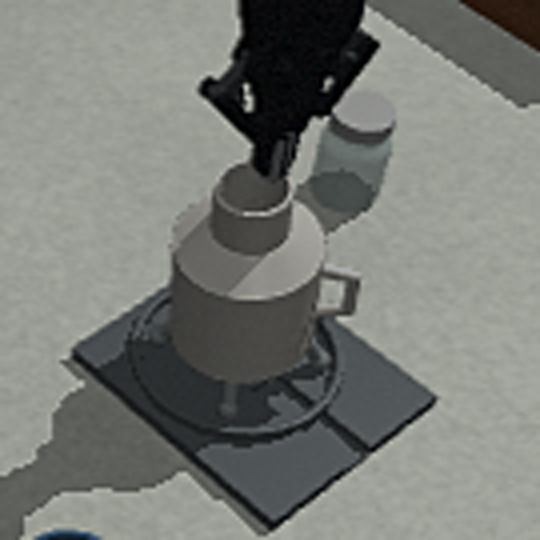

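The fingers are shut (opening 0) at the neck instead of round it. I'll check where the tip really is.

Run:
```python
from h import *
p,Q=tool(); print(px("scene",p),px("top",p), (px("scene",p)-[320,100])*4)
a=cv2.imread("pics/s1.png")[120:200,345:425];b=cv2.imread("pics/t1.png")[165:245,225:305]
f=lambda x:cv2.resize(x,(400,400),interpolation=2)
cv2.imwrite("pics/c2.png",cv2.convertScaleAbs(np.hstack([f(a),f(b)]),alpha=2,beta=20))
```

```text
[385.4750292  151.61437658] [251.24739704 200.85159507] [261.90011681 206.45750633]
```

View pics/c2.png

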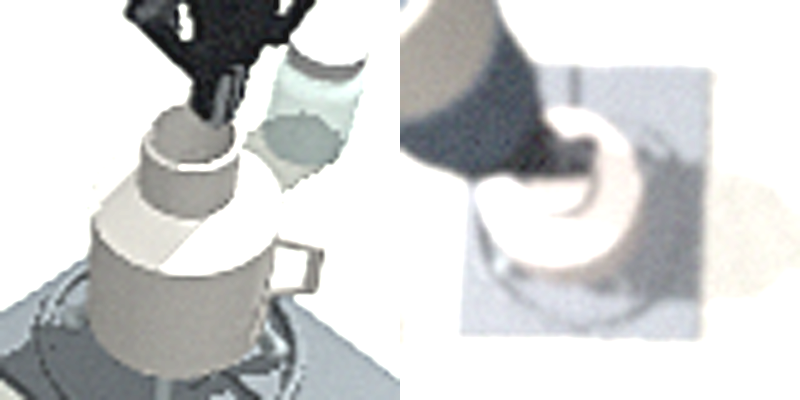

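The tip shows at scene pixel (387,144.6), but the reported TCP projects to (385.5,151.6). So the tips are about 25 mm higher than reported, and they closed on the rim. I'll lift straight up with the fingers shut and measure this offset in free air.

Emit:
drive_tool:
  deltas:
    - [1,0,0,-0.03,0,0,0]
    - [1,0,0,-0.06,0,0,0]
    - [1,0,0,-0.09,0,0,0]
    - [1,0,0,-0.09,0,0,0]

```text
time_s: 5.88
position: [576.5, 251.3, 250.5]
eef_rot: [-0.002, 0.998, -0.07, 0.003]
contact_force: [-0.8, 0.1, -0.3]
gripper_width: -0.002
```

Run:
```python
from h import *
o=r.get_obs(); print(o["time_s"],o["position"],o["contact_force"],o["gripper_width"])
p,Q=tool(); ps=px("scene",p);pt=px("top",p);print(ps,pt, Q.as_matrix().round(3).tolist())
a=shot("scene","s2")[100:180,345:425];b=shot("top","t2")[160:240,225:305]
print((ps-[345,100])*5,(pt-[225,160])*5)
pin("scene","jar_neck",1);pin("scene","jar",1);pin("scene","long_foot",1);pin("top","jar",1)
f=lambda x:cv2.resize(x,(400,400),interpolation=2)
cv2.imwrite("pics/c3.png",cv2.convertScaleAbs(np.hstack([f(a),f(b)])[:,:,::-1],alpha=1.7,beta=20))
```

```text
5.875 [576.45134977 251.32653917 250.51161437] [-0.82042554  0.08403396 -0.25011321] -0.0018808086548359204
[388.93787406 126.64189753] [246.32795507 195.53967198] [[0.99, -0.139, 0.006], [-0.139, -0.99, 0.003], [0.005, -0.004, -1.0]]
[219.68937028 133.20948766] [106.63977533 177.69835991]
scene jar_neck 0.67 [583.8 241.5 175.3] [384. 151.]
scene jar 0.65 [586.7 254.1  16.2] [380. 187.]
scene long_foot 0.65 [634.3 290.6  18.3] [400. 191.]
top jar 0.75 [588.6 253.7  18.2] [259. 207.]
```

View pics/c3.png

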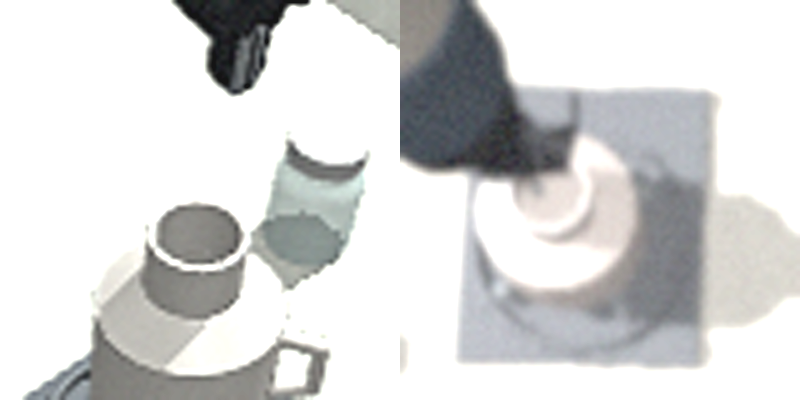

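In free air the tip shows at scene crop (236,92) and top crop (565,152), but the reported pose projects to (220,133) and (507,178). The reported TCP therefore has a real offset, which I'll triangulate.

```bash
python3 - <<'E'
from h import *
p,Q=tool()
for u,v in(((236,92),(565,152)),((236,92),(570,145)),((236,92),(560,160))):
    t=tri((345+u[0]/5,100+u[1]/5),(225+(v[0]-400)/5,160+v[1]/5)); 
    print(t.round(1),(t-p).round(1),Q.inv().apply(t-p).round(1))
# rim
n=tri((345+195/5,100+237/5),(225+150/5,160+198/5));print("rim",n)
# start pictures
for k,P in(("scene",0),("top",0)): print(px(k,[218.1,504.9,197.5]))
E
python3 - <<'E'
import cv2,numpy as np
a=cv2.imread("pics/scene0.png")[0:80,340:440];b=cv2.imread("pics/top0.png")[280:360,100:200]
f=lambda x:cv2.resize(x,(400,320),interpolation=2)
cv2.imwrite("pics/c4.png",cv2.convertScaleAbs(np.hstack([f(a),f(b)]),alpha=1.8,beta=20))
E
```

```text
[591.9 218.  299.1] [ 17.2 -32.6  53.1] [ 21.4  30.  -53.1]
[595.2 214.5 303. ] [ 20.4 -36.2  57. ] [ 25.2  33.1 -57. ]
[588.2 221.8 294.8] [ 13.5 -28.8  48.8] [ 17.3  26.7 -48.8]
rim [581.02760025 238.52771253 187.32261509]
[366.80420437  55.6374095 ]
[153.10979088 309.03036743]
```

View pics/c4.png

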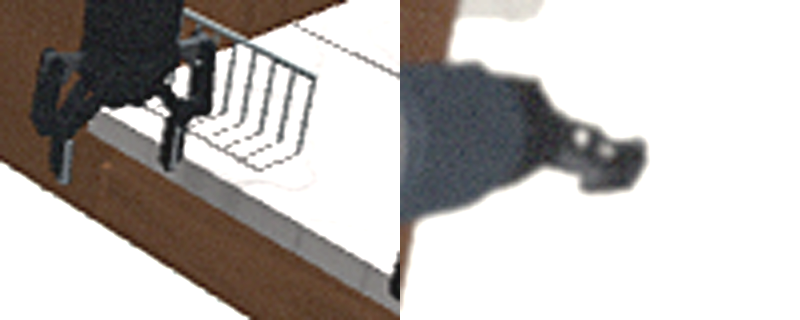

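Run:
```python
from h import *
print(r.get_calibration("top").keys(), np.array(r.get_calibration("top")["intrinsics"]).round(1).tolist(),np.array(r.get_calibration("scene")["intrinsics"]).round(1).tolist())
def art(f,x0,x1,y0,y1):
    g=cv2.cvtColor(cv2.imread(f),cv2.COLOR_BGR2GRAY)
    print(f,"cols",x0,x1)
    for y in range(y0,y1): print(y,"".join(" .:-=+*#%@"[::-1][min(9,int(v)//22)] for v in g[y,x0:x1]))
art("pics/t2.png",225,275,165,210); art("pics/s2.png",375,410,95,125)
```

```text
dict_keys(['intrinsics', 'view']) [[372.4, 0.0, 325.5], [0.0, 372.4, 199.8], [0.0, 0.0, 1.0]] [[362.9, 0.0, 313.7], [0.0, 362.9, 205.5], [0.0, 0.0, 1.0]]
pics/t2.png cols 225 275
165 ********##%%%%%%%#+-:.............................
166 ********##%%%%%%%%*=::............................
167 *******##%%%%%%%%%#+-:............................
168 *******##%%%%%%%%%%*=:............................
169 ******###%%%%%%%%%%#+-:...........................
170 *****####%%%%%%%%%%#*-:...........................
171 ****####%%%%%%%%%%%%*=:...........................
172 ***###%%%%%%%%%%%%%%#=:...........................
173 **####%%%%%%%%%%%%%%#=::..........................
174 ####%%%%%%%%%%%%%%%%#+-:..........................
175 ####%%%%%%%%%%%%%%%%#*=::::::::::::::......:.:::::
176 ##%%%%%%%%%%%%%%%%%%%#+=----------::::::::::::::::
177 #%%%%%%%%%%%%%%%%%%%%%*+============-------==--===
178 %%%%%%%%%%%%%%%%%%%%%%#*+++++++++++++=+====+++++++
179 %%%%%%%%%%%%%%%%%%%%%%#*++++++++++**++++++++++++++
180 %%%%%%%%%%%%%%%%%%%%%%%#*+++++++++**++++++++++++++
181 %%%%%%%%%%%%%%%%%%%%%%%#*+++++++++**+
[... 2073 characters left out ...]
@@@%%%@#@=::::::::::
108 :::::::::::-#@@@@@##%%#@:::::::::::
109 -:--:::::::+%@@@@@##@%%*:::::::::::
110 ::::-:-::::*@@@@@%##@#%=:::::::::::
111 ---::::-:::*@@@@@%##@#@=:::::::::::
112 ::-::::::::#@@@@@##%@#@=:::::::::::
113 :::::::::::#@@@@@##%@#%::::::::::--
114 ::--:::::::+%@@@@##%%%=::::::::::::
115 :--:::::::::*@@@%##@%#:::-:::::::::
116 ::::::::::::-#@@%##@%=::---::::::::
117 :::::::::::::-*%%#%@*:::::::-::::::
118 ::::---::::::::+%%*:::::::::-::::::
119 ::-:::::::::::::-:::::::::--:::::::
120 :::::::::-:::::::::::::--:::--:::::
121 ::::::---::::::::-::::::::::--:::::
122 :--:::-:::--::::::--:-:::::-::::---
123 ::::::--::--::--::::-----::-::-----
124 --::::::-------:-:::----::---------
```

Emit:
drive_tool:
  deltas:
    - [1,-0.05,0.025,0,0,0,0]
    - [1,-0.1,0.05,0,0,0,0]
    - [1,-0.138,0.071,0.05,0,0,0]
    - [1,-0.138,0.071,0.1,0,0,0]
    - [1,-0.138,0.071,0.16,0,0,0]

```text
time_s: 6.8
position: [428.3, 199.6, 86.3]
eef_rot: [-0.001, 0.998, -0.069, 0.001]
contact_force: [1.2, 0.5, -1.7]
gripper_width: 0.002
```

Emit:
drive_tool:
  deltas:
    - [1,0,0,0.04,0,0,0]
    - [1,0,0,0.055,0,0,0]
    - [1,0,0,0.065,0,0,0]
    - [1,0,0,0.07,0,0,0]

```text
time_s: 7.3
position: [428.6, 199.6, 16.8]
eef_rot: [0.0, 0.998, -0.069, 0.0]
contact_force: [0.0, 1.5, -0.2]
gripper_width: -0.001
```

```bash
cat >> h.py <<'E'
def art(cam,f,x0,x1,y0,y1):
    g=cv2.cvtColor(cv2.imread(f),cv2.COLOR_BGR2GRAY)
    print(f,"cols",x0,x1)
    for y in range(y0,y1): print(y,"".join(" .:-=+*#%@"[::-1][min(9,int(v)//22)] for v in g[y,x0:x1]))
E
python3 - <<'E'
from h import *
o=r.get_obs(); print(o["time_s"],o["position"],o["contact_force"],np.round(o["q"],3))
p,Q=tool(); a=px("scene",p);b=px("top",p);print(a,b)
shot("scene","s3")
a=a.astype(int);art("scene","pics/s3.png",a[0]-20,a[0]+25,a[1]-22,a[1]+8)
E
```

```text
7.3 [428.62950803 199.63055945  16.77505261] [ 0.03455501  1.53748109 -0.19938386] [ 0.769  0.245 -0.399  0.    -0.927  0.663]
[334.40776284 165.63947409] [269.29953808 251.62616587]
pics/s3.png cols 314 359
143 :::*%%%@@%%@=:.=%@@@@@@@@@@@@@%@@@%::--:---::
144 :::=#@@@@@%@...+%@@@@@@@@@@@@@@@@@::::--:::::
145 ::::+%@@@@@@#=.=%@@@@@@@@@@@@@@@@=:::::--:-:-
146 ::::.+%@@@@@@@-=%@@@@@@@@@@@@@@@*:::::-:-::::
147 ::::::+%@@@@@@@@@@@@@@@@@@@@@%@#::::::-::::::
148 ::--:::+%@@@@@@@@@@@@@@@@@@%:.:::::::::--::-:
149 :::::::.-#@@@@@@@@@@@@@@@@@*:::::-:::::------
150 ::::-::::.+@@@@@@@@@@@@@@@@:::::::::::::-----
151 ::::--:::::-#@@@@@@@@@@%*@=::::-::::::::::--:
152 ::::::-:::::.+@@@@@@@@%@#@=::::::::::::::::::
153 ::::::::::::::-#%@@@@##%#@=::::::::::::--::::
154 :-::::-::::::::.=%@@@##@#@=::::::::::::::::::
155 --:::::::::::::.+%@@@##@#@=::::::::::::::::::
156 -:::::::::::::::+@@@@##%#%:::::-::-::::::::::
157 ::::::::::::-:::.*@@@#%%%*:::::-:::-:::::::::
158 ::::::::::::-::::-#@@#%@*:::::::::::-::::::::
159 :::::::::--:::-:::+@@%@@+:::::::--::---:::--:
160 :--::::::::::::::::.+%*:::::::::-::::::::::--
161 :::-:::::::::::::::::::::::::-:::::::::::::::
162 --:::::::::::-:::::::::::::::::::::::-::::--:
163 ---:::::-:::::::::::::-:::::::::::::::--:::-:
164 :-:::-::::::-:::::::::::::::::::-:::---::::::
165 ::::::::::::-:::::::::::::::::::::::--:::::::
166 :::::::::::::::::::::::::::::::::-:::::::::::
167 -:::::::::-::::::::::::::::::::::::---:::::::
168 -::::::::::::::::::::::::::::::::::::::::::::
169 :::::::----:::::::::::::::::::-::::::::::::::
170 ::::::--:::::::::::-:::::::-:::::::::::::::::
171 :::::::--::::-:::::::::::::::::::::::::::::::
172 ::::::::::+::::::::-:::--::::::::::::::::::::
```

Emit:
drive_tool:
  deltas:
    - [1,0,0,0.008,0,0,0]
    - [1,0,0,0.012,0,0,0]
    - [1,0,0,0.016,0,0,0]
    - [1,0,0,0.02,0,0,0]

```text
time_s: 7.85
position: [428.7, 199.7, -3.1]
eef_rot: [-0.0, 0.998, -0.069, 0.0]
contact_force: [0.2, 0.8, 0.5]
gripper_width: -0.007
```

Emit:
drive_tool:
  deltas:
    - [1,0,0,0.005,0,0,0]
    - [1,0,0,0.009,0,0,0]
    - [1,0,0,0.013,0,0,0]
    - [1,0,0,0.017,0,0,0]
    - [1,0,0,0.019,0,0,0]

```text
time_s: 8.48
position: [428.5, 199.5, -22.3]
eef_rot: [0.0, 0.998, -0.069, -0.0]
contact_force: [-0.6, 0.3, -0.2]
gripper_width: -0.002
```

Run:
```python
from h import *
o=r.get_obs(); print(o["time_s"],o["position"],o["contact_force"],np.round(o["q"],3))
p,Q=tool(); a=px("scene",p);b=px("top",p);print(a,b)
shot("scene","s4"); print(onz("scene",(335.5,165),0))
a=a.astype(int);art("scene","pics/s4.png",a[0]-20,a[0]+25,a[1]-18,a[1]+4)
```

```text
8.475 [428.49841284 199.5416203  -22.29437547] [-0.64509417  0.33313596 -0.22703998] [ 0.769  0.298 -0.449  0.    -0.824  0.663]
[333.91947967 173.80787196] [270.87626613 252.65781154]
[416.23729493 215.12764007   0.        ]
pics/s4.png cols 313 358
155 :--:::*@@@@@@@*.+@@@@@@@@@@@@@@@%::::::::::::
156 ::::::+@@@@@@@@%@@@@@@@@@@@@@%@@:::-:::::::::
157 :::::::+%@@@@@@@@@@@@@@@@@@@*.-:::::-::::::-:
158 ::::::::-#@@@@@@@@@@@@@@@@@%:::::::::-:::::::
159 :::::::::.+@@@@@@@@@@@@@@@@=:::::--::---:::-:
160 ::--:::::::-#@@@@@@@@@@%*%%::::::-::::::::::-
161 :::::::::::::-#@@@@@@@#%%%%:::-::::::::::::::
162 :--::::::::::::*@@@@@%#@%%*:::::::::---::::--
163 :---:::::::::::: *@@@%#%#%*::::::::::::-:-::-
164 ::::::::::::-:::.*@@@%#%#@*:::::::::----:::-:
165 :::::::::::::-:::+%@@%#%#@=::::::::::-:::::::
166 ::::::::::::::::::*@@%#@%*:::::::--::::::::::
167 :-::::::::::::::::-#@##@%=:::-::::::---::::::
168 :-::::::::::::::::=*#%%#*::::::::::::::::::::
169 ::::::::-:--:::::+++++=::::::::--::::::::::::
170 -::::::--:::::+*+++++:::::::-::::::-:::::::::
171 ::::-:::::::++++++++++::-::::::::::::::::::::
172 ::::::::::+++++++++++*:::::::::::::::::::-:::
173 ::::::::+++++++++++++:::::::::::::::-::::::::
174 :::::+**++++++++++++*:::::::::-::::::::-:::=*
175 ::++++++++++++++++++**-::::::::::::::::::.-**
176 +++++++++++++++++***:::::::::::::--:::::=****
```

Emit:
drive_tool:
  deltas:
    - [1,0,0,0.003,0,0,0]
    - [1,0,0,0.006,0,0,0]
    - [1,0,0,0.008,0,0,0]
    - [1,0,0,0.008,0,0,0]

```text
time_s: 9.02
position: [428.5, 199.5, -30.2]
eef_rot: [0.0, 0.998, -0.069, -0.0]
contact_force: [0.3, -0.1, 1.1]
gripper_width: 0.001
```

Run:
```python
from h import *
o=r.get_obs(); print(o["time_s"],o["position"],o["contact_force"],np.round(o["q"],3))
p,Q=tool(); a=px("scene",p);b=px("top",p);print(a,b)
shot("scene","s5"); print(onz("scene",(334.5,170),0))
a=a.astype(int);art("scene","pics/s5.png",a[0]-20,a[0]+25,a[1]-18,a[1]+4)
```

```text
9.025 [428.45625122 199.5308439  -30.18831577] [ 0.32162724 -0.13552643  1.13549925] [ 0.769  0.309 -0.459 -0.    -0.803  0.663]
[333.82256055 175.40446472] [271.18206312 252.86349914]
[432.00711974 198.11133846   0.        ]
pics/s5.png cols 313 358
157 :::::.*@@@@@@@*-*@@@@@@@@@@@@@@@*::::::::::::
158 ::::::-%@@@@@@@@@@@@@@@@@@@@@%@*::::::::::::-
159 :::::::-#@@@@@@@@@@@@@@@@@@%...:::-::---:::-:
160 ::-:::::.+@@@@@@@@@@@@@@@@@%:::::-::::::::::-
161 :::::::::.-#@@@@@@@@@@@@%@%::::::::::::::::::
162 ::-::::::::.+%@@@@@@@@@%*%*:::::::::--:::::--
163 :---::::::::.-#@@@@@@@%@#%*:::::::::::---:::-
164 ::::::::::::::.++%@@@%#@#@*:::::::::-----::::
165 ::::::::::::::::.*@@@%#%#@=::::::::::--::::::
166 :::::::::::::::::#@@@##@#@=::::::--::::::::::
167 :::::::::::::::::+%@@##%#%::::::::::---::::::
168 :-::::::::::::::..*@@##@%::::::::::::::::::::
169 :::::::::::-::::+++%@##@%::::::-:::::::::::::
170 -::::::--:::::+++++**#%*:::::::::::::::::::::
171 ::::-:::::::+++++++++*++-::::::::::::::::::::
172 :::::::::+**+++++++++++::::::::::::::::::::::
173 :::::::+*+++++++++++++:::::::::::::::::::::::
174 ::::++**++++++++++++++*-::::::-::::::::::::=*
175 ::+++++++++++++++++***:::::::::::::::::::.-**
176 *+++++++++++++++***:::::::::::::::::::::-****
177 +++++++++++++++:::::::--:::::::::--:::.-****+
178 ++++++++++++++**-::::::::::::::::--::=*****+*
```

Emit:
drive_tool:
  deltas:
    - [1,0,0,0.002,0,0,0]
    - [1,0,0,0.004,0,0,0]
    - [1,0,0,0.006,0,0,0]
    - [1,0,0,0.008,0,0,0]

```text
time_s: 9.57
position: [428.8, 199.7, -34.0]
eef_rot: [0.0, 0.998, -0.069, 0.001]
contact_force: [-22.6, -4.4, 58.2]
gripper_width: 0.001
```

Contact is at reported z ≈ -33, so the real fingertips are about 33 mm short of the reported TCP, while xy agrees. From here I'll aim with that correction. Next I back off, open, and look at the jar again.

Emit:
drive_tool:
  deltas:
    - [1,0,0,-0.06,0,0,0]
    - [0,0,0,-0.12,0,0,0]
    - [-1,0,0,-0.18,0,0,0]
    - [-1,0,0,-0.24,0,0,0]
    - [-1,0,0,-0.255,0,0,0]

```text
time_s: 10.2
position: [430.3, 200.6, 221.3]
eef_rot: [-0.003, 0.998, -0.069, 0.003]
contact_force: [0.1, 0.1, -0.0]
gripper_width: 0.849
```

```bash
cat >> h.py <<'E'
OFF=33.
def tip():
    p,Q=tool(); return p-OFF*Q.as_matrix()[:,2],Q
def go(xyz,Rt=None,say=""):   # xyz = where the real (shut) tip shall be
    p,Q=tool(); Rt=Rt or Q
    vs=[Q.inv()*Rt, Q.inv()*Rt*R.from_euler('z',180,degrees=True)]; v=min(vs,key=lambda a:a.magnitude())
    d=Q.inv().apply(np.array(xyz)+OFF*Rt.as_matrix()[:,2]-p)/1000
    print(say,"shift",d.round(4).tolist(),"rot",v.as_rotvec(degrees=True).round(1).tolist())
E
python3 - <<'E'
from h import *
for k in range(2):
  for c in("scene","top"):
    shot(c,f"{c}5{k}")
    for t in("jar","jar_neck","long_foot"): pin(c,t,1)
print(tip()[0], r.get_obs()["time_s"])
a=cv2.imread("pics/scene50.png")[125:205,345:425];b=cv2.imread("pics/top50.png")[165:245,225:305]
f=lambda x:cv2.resize(x,(400,400),interpolation=2)
cv2.imwrite("pics/c5.png",cv2.convertScaleAbs(np.hstack([f(a),f(b)]),alpha=1.3))
E
```

```text
scene jar 0.97 [586.9 254.3  17.4] [380. 187.]
scene jar_neck 0.43 [589.3 249.7   2.8] [379. 191.]
scene long_foot 0.74 [635.4 292.4  22.4] [401. 190.]
top jar 0.72 [584.9 250.3  19.5] [260. 208.]
top jar_neck 0.76 [583.  243.1 171.4] [254. 200.]
scene jar 0.67 [587.3 251.8  15.5] [380. 188.]
scene jar_neck 0.84 [584.1 239.8 176.1] [384. 151.]
scene long_foot 0.56 [629.2 291.7  24.4] [399. 188.]
top jar_neck 0.79 [588.  239.5 174.2] [255. 198.]
[428.57750208 199.62160679 249.93736954] 11.0
```

View pics/c5.png

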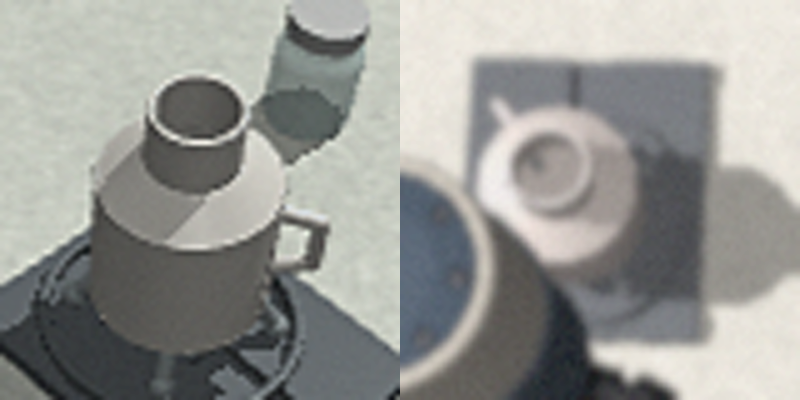

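The jar is still on the tray and now leans towards -y: its neck rim is at scene crop (197,110), and the handle is at (315,240), pointing about 41° in the world. I'll grip with the jaws across the lean, at yaw -10°.

Run:
```python
from h import *
h=tri((408.6,172.6),(244,185)); print("handle",h, np.degrees(np.arctan2(h[1]-247,h[0]-586)))
n=tri((345+197/5,125+108/5),(225+152/5,165+171/5)); print("rim",n)
go([584.5,241.5,250],yaw(-10));
```

```text
handle [645.97277032 295.90823905 106.97233149] 39.19749907142914
rim [582.00704208 237.15539101 191.50471506]
 shift [0.1486, -0.0631, -0.0001] rot [-0.0, 0.0, -88.0]
```

Emit:
drive_tool:
  deltas:
    - [-1,0.02,-0.01,0,0,0,10.5]
    - [-1,0.05,-0.02,0,0,0,21]
    - [-1,0.08,-0.035,0,0,0,31.5]
    - [-1,0.11,-0.05,0,0,0,42]
    - [-1,0.1476,-0.0622,0,0,0,52]

```text
time_s: 11.62
position: [584.3, 241.3, 217.1]
eef_rot: [-0.0, 0.865, -0.502, 0.0]
contact_force: [-0.2, -0.1, 0.1]
gripper_width: 0.999
```

Emit:
drive_tool:
  deltas:
    - [-1,0,0,0,0,0,10]
    - [-1,0,0,0,0,0,20]
    - [-1,0,0,0,0,0,30]
    - [-1,0,0,0,0,0,40]
    - [-1,0,0,0,0,0,40]

```text
time_s: 12.25
position: [583.4, 240.8, 216.9]
eef_rot: [-0.0, -0.644, 0.765, 0.0]
contact_force: [0.2, -0.4, 0.4]
gripper_width: 1.001
```

Run:
```python
from h import *
print(tip()[0],r.get_obs()["gripper_width"]); go([583.5,240.5,155],yaw(-10))
```

```text
[583.42097421 240.80369722 249.85003999] 1.0008416583391917
 shift [0.0003, -0.0001, 0.0949] rot [0.0, -0.0, 0.1]
```

Emit:
drive_tool:
  deltas:
    - [-1,0,0,0.045,0,0,0]
    - [-1,0,0,0.075,0,0,0]
    - [-1,0,0,0.09,0,0,0]
    - [-1,0,0,0.095,0,0,0]
    - [-1,0,0,0.095,0,0,0]

```text
time_s: 12.88
position: [583.9, 241.0, 122.9]
eef_rot: [0.001, -0.643, 0.766, -0.0]
contact_force: [0.1, -0.4, 0.8]
gripper_width: 1.001
```

Emit:
drive_tool:
  deltas:
    - [-0.5,0,0,0,0,0,0]
    - [0,0,0,0,0,0,0]
    - [0.5,0,0,0,0,0,0]
    - [1,0,0,0,0,0,0]
    - [1,0,0,0,0,0,0]
  force: 35

```text
time_s: 13.5
position: [583.8, 241.0, 123.2]
eef_rot: [0.001, -0.643, 0.766, -0.0]
contact_force: [-1.7, 0.7, 6.1]
gripper_width: 0.64
```

Emit:
drive_tool:
  deltas:
    - [1,-0.0005,0.001,0,0,0,7]
    - [1,-0.001,0.002,0,0,0,14]
    - [1,-0.0015,0.003,0,0,0,21]
    - [1,-0.002,0.004,0,0,0,28]
    - [1,-0.002,0.005,0,0,0,34]

```text
time_s: 14.12
position: [579.9, 242.6, 122.6]
eef_rot: [0.001, -0.39, 0.921, -0.001]
contact_force: [4.1, -2.6, 1.4]
gripper_width: 0.639
```

Run:
```python
from h import *
o=r.get_obs(); print(o["time_s"],o["position"],o["contact_force"],o["ft_torque"],o["gripper_width"])
shot("scene","s6")
for t in("jar","long_foot","jar_neck"): pin("scene",t,2)
```

```text
14.125 [579.91420242 242.59839097 122.59622298] [ 4.06269037 -2.64245045  1.36271064] [-1.39392483 -0.98893934  0.18852163] 0.6389698674094758
scene jar 0.72 [586.  249.7  16.5] [379. 188.]
scene long_foot 0.55 [649.4 254.9  16.4] [395. 200.]
scene long_foot 0.42 [ 556.1 -311.3  110.2] [202. 263.]
scene jar_neck 0.98 [578.7 240.2 176.4] [382. 150.]
```

Emit:
drive_tool:
  deltas:
    - [1,0,0,0,0,0,2]
    - [1,-0.003,0,0,0,0,2]
    - [1,-0.006,0,0.001,0,0,2]
    - [1,-0.009,0,0.002,0,0,2]
    - [1,-0.011,0,0.003,0,0,2]
  force: 25

```text
time_s: 14.95
position: [585.9, 250.9, 120.2]
eef_rot: [-0.001, -0.375, 0.927, -0.0]
contact_force: [-4.9, -5.6, 13.8]
gripper_width: 0.639
```

Run:
```python
from h import *
o=r.get_obs(); print(o["time_s"],o["position"],o["contact_force"],o["ft_torque"],o["gripper_width"])
shot("scene","s7")
for t in("jar","long_foot","jar_neck"): pin("scene",t,2)
```

```text
14.95 [585.86507619 250.85284441 120.22212704] [-4.85791377 -5.55290868 13.78598759] [-1.78639346  2.32852775  0.11836902] 0.6391826694741404
scene jar 0.94 [584.  250.   15.1] [378. 188.]
scene long_foot 0.78 [645.9 252.5  13.6] [393. 200.]
scene jar_neck 0.71 [583.3 249.5 172.5] [386. 150.]
scene jar_neck 0.29 [ 575.4 -220.    67.3] [243. 257.]
```

Emit:
drive_tool:
  deltas:
    - [0,0,0,-0.003,0,0,0]
    - [-1,0,0,-0.003,0,0,0]
    - [-1,0,0,-0.003,0,0,0]
    - [-1,0,0,-0.003,0,0,0]

```text
time_s: 15.65
position: [586.5, 251.9, 122.0]
eef_rot: [0.0, -0.375, 0.927, 0.0]
contact_force: [-0.4, -0.3, -1.2]
gripper_width: 0.998
```

Emit:
drive_tool:
  deltas:
    - [-1,0,0,-0.03,0,0,0]
    - [-1,0,0,-0.07,0,0,0]
    - [-1,0,0,-0.12,0,0,0]
    - [-1,0,0,-0.12,0,0,0]

```text
time_s: 16.15
position: [588.6, 252.3, 247.3]
eef_rot: [0.005, -0.375, 0.927, 0.0]
contact_force: [1.2, 0.1, -0.4]
gripper_width: 1.002
```

Run:
```python
from h import *
o=r.get_obs(); print(o["time_s"],o["position"],o["contact_force"],o["gripper_width"])
im=shot("scene","s8")
for t in("jar","long_foot","jar_neck","tray"): pin("scene",t,1)
shot("top","t8")
for t in("jar","jar_neck"): pin("top",t,1)
cv2.imwrite("pics/c6.png",cv2.resize(im[110:230,330:450],(600,600),interpolation=2)[:,:,::-1])
```

```text
16.15 [588.55452858 252.32231094 247.2839336 ] [ 1.16139369  0.09944694 -0.38470348] 1.0023181180033258
scene jar 0.91 [587.3 250.6  12.3] [379. 189.]
scene long_foot 0.6 [645.2 257.6  11.7] [394. 199.]
scene jar_neck 0.79 [585.2 250.6 172.8] [387. 150.]
scene tray 0.19 [ 578.  -308.2   66.9] [212. 277.]
top jar 0.61 [5.854e+02 2.495e+02 3.000e-01] [261. 209.]
top jar_neck 0.56 [589.4 254.6 172.2] [251. 197.]
```

View pics/c6.png

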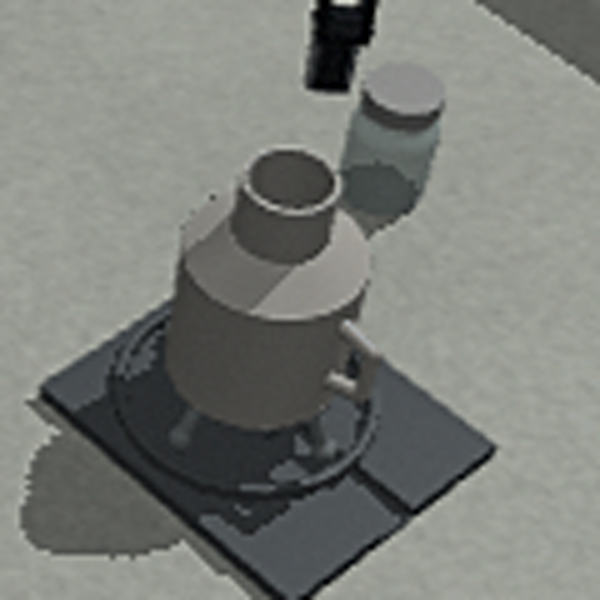

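The picture shows the jar upright, with the long leg at (320,440) in the channel and the gripper clear above. Now the pestles: I'll go to a tilted approach above the nearer one and check where the tip offset acts.

```bash
cat >> h.py <<'E'
AX=np.array([-.4537,-.0158,.891]); RT=frame(-AX,[.035,-1,0])
E
python3 - <<'E'
from h import *
cb=np.array([554.5,-217,108])
go(cb+AX*121,RT,"pre")
E
```

```text
pre shift [0.3779, -0.288, 0.0552] rot [9.9, -25.9, 41.2]
```

Emit:
drive_tool:
  deltas:
    - [-1,0.047,-0.036,0,1.2,-3.2,5.1]
    - [-1,0.094,-0.072,0,2.5,-6.5,10.3]
    - [-1,0.142,-0.108,0.01,3.7,-9.7,15.4]
    - [-1,0.189,-0.144,0.02,5,-13,20.6]
    - [-1,0.236,-0.18,0.035,6.2,-16.2,25.8]

```text
time_s: 17.18
position: [541.3, -43.7, 207.2]
eef_rot: [0.151, -0.154, 0.976, 0.003]
contact_force: [1.6, -1.2, 0.2]
gripper_width: 0.999
```

Run:
```python
from h import *
cb=np.array([554.5,-217,108])
go(cb+AX*121,RT,"pre"); print(tip()[0])
```

```text
pre shift [0.0827, -0.1575, 0.0029] rot [3.7, -9.4, 15.3]
[531.55116835 -45.43983471 238.65077902]
```

Emit:
drive_tool:
  deltas:
    - [1,0.027,-0.052,0.001,1.2,-3.1,5.1]
    - [1,0.054,-0.105,0.002,2.5,-6.2,10.2]
    - [1,0.083,-0.158,0.003,3.7,-9.4,15.3]
    - [1,0.083,-0.158,0.003,3.7,-9.4,15.3]
    - [1,0.083,-0.158,0.003,3.7,-9.4,15.3]

```text
time_s: 17.8
position: [515.2, -217.5, 186.2]
eef_rot: [0.232, -0.018, 0.973, 0.004]
contact_force: [0.5, 0.2, 0.7]
gripper_width: 0.002
```

Run:
```python
from h import *
im=shot("scene","s9"); it=shot("top","t9")
for c in("scene","top"):
    for t in("pestle_a_center","pestle_a"): pin(c,t,4)
p,Q=tool();o=r.get_obs();print(o["time_s"],o["gripper_width"],p)
a=px("scene",tip()[0]);b=px("scene",p+[0,0,33]);print("tool-hyp",a,"world-hyp",b)
x0,y0=int(a[0])-40,int(a[1])-40
cv2.imwrite("pics/c7.png",np.hstack([cv2.resize(im[y0:y0+80,x0:x0+80],(400,400),interpolation=2),cv2.resize(it[180:260,370:450],(400,400),interpolation=2)])[:,:,::-1])
print("crop",x0,y0,(a-[x0,y0])*5,(b-[x0,y0])*5)
```

```text
scene pestle_a_center 0.78 [ 702.3 -373.2   12.6] [216. 342.]
scene pestle_a_center 0.53 [ 558.8 -309.9  109. ] [203. 264.]
scene pestle_a 0.72 [ 574.8 -310.4   66.3] [210. 277.]
scene pestle_a 0.67 [ 676.2 -415.3   11.8] [195. 344.]
scene pestle_a 0.66 [ 670.7 -252.9   12.1] [254. 302.]
scene pestle_a 0.61 [ 576.7 -217.9   65.1] [244. 258.]
top pestle_a_center 0.56 [ 561.3 -308.8  109.5] [417. 220.]
top pestle_a_center 0.43 [ 699.4 -375.8    7.1] [428. 190.]
top pestle_a 0.57 [ 579.2 -307.9   61.9] [413. 218.]
top pestle_a 0.52 [ 675.3 -413.    12.7] [439. 197.]
top pestle_a 0.5 [ 671.  -247.8    5.4] [394. 195.]
top pestle_a 0.39 [ 576.3 -223.1   67.8] [390. 217.]
18.1 0.0010264414393483885 [ 515.98802025 -216.05452237  186.39495724]
tool-hyp [217.26588027 201.98324747] world-hyp [220.20367382 204.96019807]
crop 177 161 [201.32940137 204.91623734] [216.01836911 219.80099037]
```

View pics/c7.png

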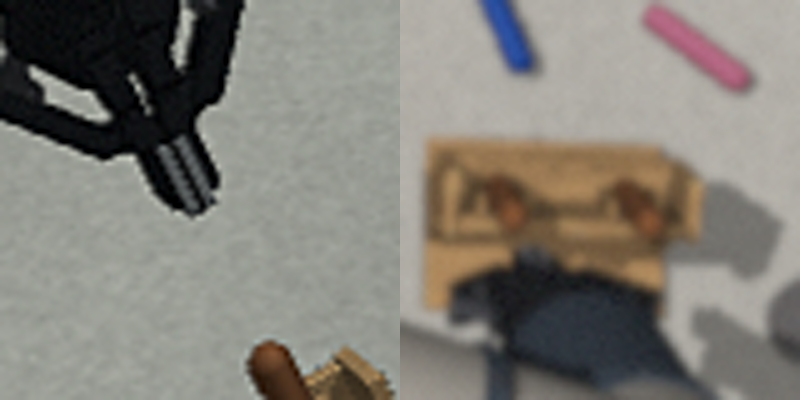

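The visible tip at crop (198,207) matches the tool-axis offset (201,205), so the correction acts along the tool's z. I'll open and go down the pestle's axis.

Run:
```python
from h import *
c=np.array([555,-218,107.5]); print(px("scene",c+AX*46), px("scene",c+AX*46+np.array([-4,0,10])))
go(c+AX*11,RT,"grasp")
```

```text
[228.95374861 228.29314696] [227.34579864 224.83637795]
grasp shift [0.0008, -0.0034, 0.11] rot [0.1, -0.2, 0.3]
```

Emit:
drive_tool:
  deltas:
    - [-1,0.0035,-0.0034,0.0,0,0,0]
    - [-1,0.0035,-0.0034,0.0,0,0,0]
    - [-1,0.0035,-0.0034,0.02,0,0,0]
    - [-1,0.0035,-0.0034,0.045,0,0,0]
    - [-1,0.0035,-0.0034,0.07,0,0,0]

```text
time_s: 18.73
position: [544.4, -219.7, 121.8]
eef_rot: [0.232, -0.018, 0.972, 0.004]
contact_force: [-0.7, 1.1, -0.3]
gripper_width: 1.0
```

Emit:
drive_tool:
  deltas:
    - [-1,0,0,0.02,0,0,0]
    - [-1,0,0,0.035,0,0,0]
    - [-1,0,0,0.041,0,0,0]
    - [-1,0,0,0.041,0,0,0]

```text
time_s: 19.23
position: [562.5, -219.0, 85.7]
eef_rot: [0.232, -0.018, 0.973, 0.004]
contact_force: [-0.3, -0.0, 0.8]
gripper_width: 0.997
```

Emit:
drive_tool:
  deltas:
    - [0,0,0,0,0,0,0]
    - [0.5,0,0,0,0,0,0]
    - [1,0,0,0,0,0,0]
    - [1,0,0,0,0,0,0]
    - [1,0,0,0,0,0,0]
  force: 40

```text
time_s: 19.85
position: [562.6, -218.9, 86.0]
eef_rot: [0.232, -0.018, 0.972, 0.004]
contact_force: [-1.9, 0.3, 3.3]
gripper_width: 0.241
```

Emit:
drive_tool:
  deltas:
    - [1,0,0,-0.03,0,0,0]
    - [1,0,0,-0.06,0,0,0]
    - [1,0,0,-0.1,0,0,0]
    - [1,0,0,-0.15,0,0,0]
    - [1,0,0,-0.19,0,0,0]

```text
time_s: 20.48
position: [476.0, -222.1, 257.0]
eef_rot: [0.232, -0.018, 0.972, 0.004]
contact_force: [0.1, 0.3, -0.5]
gripper_width: 0.241
```

Run:
```python
from h import *
o=r.get_obs();print(o["time_s"],o["gripper_width"],o["contact_force"]); print(tip()[0])
go([587,250.5,280],yaw(-88),"over jar"); go([560,0,290],yaw(-88),"mid")
```

```text
20.475 0.2413541222643395 [ 0.07370935  0.28761164 -0.48337464]
[ 461.10273711 -222.62253743  286.43515234]
over jar shift [-0.1103, 0.4682, 0.0664] rot [-0.1, 26.9, 0.1]
mid shift [-0.0823, 0.2188, 0.0414] rot [-0.1, 26.9, 0.1]
```

Emit:
drive_tool:
  deltas:
    - [1,-0.014,0.055,0.008,0,4,0]
    - [1,-0.028,0.113,0.016,0,8,0]
    - [1,-0.042,0.171,0.024,0,12,0]
    - [1,-0.056,0.229,0.033,0,16,0]
    - [1,-0.07,0.287,0.041,0,20,0]

```text
time_s: 21.1
position: [547.0, 69.9, 250.0]
eef_rot: [0.059, -0.019, 0.998, 0.0]
contact_force: [2.5, -1.7, -0.5]
gripper_width: 0.244
```

Run:
```python
from h import *
go([587,250.5,280],yaw(-88),"over jar")
```

```text
over jar shift [-0.0461, 0.1789, 0.0082] rot [-0.1, 6.7, 0.2]
```

Emit:
drive_tool:
  deltas:
    - [1,-0.016,0.06,0.002,0,3,0]
    - [1,-0.031,0.12,0.005,0,6,0]
    - [1,-0.046,0.179,0.008,0,6.7,0]
    - [1,-0.046,0.179,0.008,0,6.7,0]
    - [1,-0.046,0.179,0.008,0,6.7,0]

```text
time_s: 21.72
position: [587.0, 248.5, 246.7]
eef_rot: [0.001, -0.019, 1.0, -0.001]
contact_force: [-0.2, -0.9, 0.8]
gripper_width: 0.242
```

Run:
```python
from h import *
im=shot("scene","s10"); it=shot("top","t10")
t,Q=tip();o=r.get_obs();print(o["time_s"],o["gripper_width"],t,Q.as_matrix().round(3).tolist())
for n in("jar_neck","jar","long_foot","pestle_a_center","pestle_a"): pin("scene",n,2)
print([px("scene",t+[0,0,-d]).round(1) for d in(0,30,59)])
hsv=cv2.cvtColor(im,cv2.COLOR_RGB2HSV)[95:165,365:410]; m=((hsv[...,1]>90)&(hsv[...,2]>40)&((hsv[...,0]<20)))
for y in range(70): print(95+y,"".join("#" if v else "." for v in m[y]))
cv2.imwrite("pics/c8.png",cv2.resize(im[80:200,330:450],(600,600),interpolation=2)[:,:,::-1])
```

```text
21.825 0.2450721886734328 [586.93144076 247.44589014 281.01606265] [[-0.999, -0.036, 0.003], [-0.036, 0.999, -0.001], [-0.003, -0.001, -1.0]]
scene jar_neck 0.65 [585.3 251.8 173.5] [387. 150.]
scene jar 0.58 [587.8 251.1  15.3] [380. 188.]
scene long_foot 0.56 [646.7 254.4  13.5] [394. 200.]
scene long_foot 0.42 [585.2 251.6 171.9] [387. 151.]
scene pestle_a_center 0.83 [ 557.3 -311.2  110.6] [202. 263.]
scene pestle_a_center 0.59 [ 702.  -376.1   10.9] [215. 343.]
scene pestle_a 0.89 [ 576.4 -311.    66.5] [210. 278.]
scene pestle_a 0.75 [ 676.5 -415.1   10.9] [195. 345.]
[array([392.6, 119.9]), array([390.7, 129.2]), array([389. , 137.7])]
95 .............................................
96 .............................................
97 .............................................
98 .............................................
99 .............................................
100 .............................................
101 .............................................
102 .............................................
103 .............................................
104 
[... 2345 characters left out ...]

151 .............................................
152 .............................................
153 .............................................
154 .............................................
155 .............................................
156 .............................................
157 .............................................
158 .............................................
159 .............................................
160 .............................................
161 .............................................
162 .............................................
163 .............................................
164 .............................................
```

Run:
```python
from h import *
for z in(218,222,226): print(z,onz("scene",(392,137.5),z).round(1))
for z in(320,326): print(z,onz("scene",(398,113.5),z).round(1))
p=px("scene",[586.5,251,192]); print("rim centre pred",p)
go([580.5,250.5,281],yaw(-88))
```

```text
218 [588.2 258.2 218. ]
222 [591.1 254.5 222. ]
226 [594.  250.8 226. ]
320 [608.5 235.1 320. ]
326 [613.4 228.8 326. ]
rim centre pred [388.08048513 145.52629874]
 shift [0.0064, 0.0031, 0.0] rot [-0.0, 0.2, 0.1]
```

View pics/c8.png

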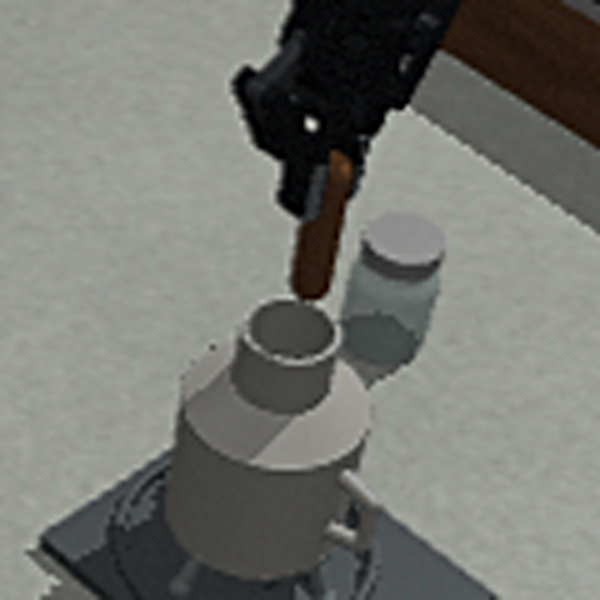

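The picture shows the pestle vertical with its lower end at crop (311,297) and the neck opening at (291,332), so the pestle sits about 7 mm in +x of the neck axis. I'll shift and lower slowly.

Emit:
drive_tool:
  deltas:
    - [1,0.0075,0.001,0,0,0,0]
    - [1,0.0075,0.001,0.015,0,0,0]
    - [1,0.0075,0.001,0.03,0,0,0]
    - [1,0.0075,0.001,0.04,0,0,0]
    - [1,0.0075,0.001,0.045,0,0,0]

```text
time_s: 22.7
position: [579.3, 248.9, 201.5]
eef_rot: [0.001, -0.019, 1.0, -0.001]
contact_force: [-0.2, -0.1, -0.8]
gripper_width: 0.243
```

Emit:
drive_tool:
  deltas:
    - [1,0,0,0.01,0,0,0]
    - [1,0,0,0.02,0,0,0]
    - [1,0,0,0.03,0,0,0]
    - [1,0,0,0.034,0,0,0]
    - [1,0,0,0.034,0,0,0]

```text
time_s: 23.32
position: [579.6, 248.9, 168.1]
eef_rot: [0.001, -0.019, 1.0, -0.001]
contact_force: [-0.2, -0.5, -0.1]
gripper_width: 0.241
```

Run:
```python
from h import *
im=shot("scene","s11")
t,Q=tip();o=r.get_obs();print(o["time_s"],o["gripper_width"],t,o["contact_force"],o["ft_torque"])
for n in("jar_neck","jar","long_foot"): pin("scene",n,1)
hsv=cv2.cvtColor(im,cv2.COLOR_RGB2HSV)[125:165,370:410]; g=cv2.cvtColor(im,cv2.COLOR_RGB2GRAY)[125:165,370:410]; m=((hsv[...,1]>90)&(hsv[...,2]>40)&((hsv[...,0]<20)))
for y in range(40): print(125+y,"".join("S" if v else " .:-=+*#%@"[::-1][min(9,int(w_)//22)] for v,w_ in zip(m[y],g[y])))
```

```text
23.375 0.23978712562386062 [579.7045857  249.06250755 201.47766966] [-0.39262346  0.06182252 -0.3447339 ] [ 0.01524051 -0.03043191  0.02875262]
scene jar_neck 0.85 [585.3 252.4 170.4] [387. 151.]
scene jar 0.65 [ 545.  -266.    -3.6] [226. 272.]
scene long_foot 0.91 [645.2 257.9  13.6] [394. 199.]
125 :+%@%@@@@@@#%@@@@@@@@@@@@@@@@@%@*:------
126 :+@@@@@@@@@@@@@@@@@@@@@@@@@@@=.-=-------
127 ::+%@@@@@@@@@@#@@@@@@@@@@@@@@:::--------
128 ::+@@@@@@@@@@@-+%@@@@@@@@@@@%:::*+------
129 :::#@@@@@@@@@@+.*@@@@@@@@@@@=:::+#=-----
130 :::+%@@@@@@@@@@#@@@@@@@@%%@=::::*##=:---
131 ::::*@@@@@@@@@@@@@@@@@@@##+::::=*###*-::
132 ::::+@@@@@@@@@@@@@@@@@@@@%=:::-=*#####*+
133 :::::+@@@@@@@@@@@@@SS@@@@@::::=++*######
134 -:::::.*@@@@@@@@@@@SSS%@%+:::-+++++*####
135 -::::::.+@@@@#@@@@@SSSS@%*:::-++==++**##
136 -:::---::-#@@@@@@%%SSSS%%=:::=+++===++=+
137 --::--:::-#@@@@@##%SSSS%@::::=+++++===++
138 -::::-:::-#@@@@@##%SSSS%#::::+++++++====
139 -::::::::+%@@@@%#%%SSSS%=:::-++++++++=++
140 -----::::*@@@@@%##SSSS@%=:::-+++++++++++
141 ------:::#@@@@@##%SSSS%#::::=+++++++++++
142 ----:---:+%@@@@##%SSSS##*:::++++
[... 298 characters left out ...]
SSSSSS#*##+.=************
150 :------*###+=*%@%%%%S###+:-*+***********
151 ------=*#***#+=-*#S%#==.:*#+++**********
152 ------+##*****#+=::::--**##--+*+********
153 -----+*##*****************+:::=++++*****
154 ----++*#******************+::::++++++**-
155 ---+++*#******************-::::-+++**:::
156 --++++*#******************-:::::-+*:::-:
157 -+++++=*******************:::::::+-::---
158 +++++++*#*****************-::::::::::---
159 +++++++=****************#::::::::::::--:
160 ++++++++=*#***********##-:::::::::--::::
161 +++++++++==*#********#*-:-::::::::--::::
162 ++++++++++++++*******-::----::::::--:---
163 +++++++++++++++===+---------:-::::--:::-
164 ++++++++++++++++++-------------::::-----
```

The pestle is inside the neck with no contact force. Releasing it.

Emit:
drive_tool:
  deltas:
    - [-1,0,0,0,0,0,0]
    - [-1,0,0,0,0,0,0]
    - [-1,0,0,0,0,0,0]
    - [-1,0,0,0,0,0,0]
    - [-1,0,0,-0.04,0,0,0]

```text
time_s: 24.15
position: [577.6, 248.3, 205.2]
eef_rot: [-0.002, -0.019, 1.0, -0.002]
contact_force: [1.0, 0.2, 0.6]
gripper_width: 0.999
```

Emit:
drive_tool:
  deltas:
    - [-1,0,0,-0.05,0,0,0]
    - [-1,0,0,-0.07,0,0,0]

```text
time_s: 24.4
position: [580.4, 249.3, 282.1]
eef_rot: [0.004, -0.018, 1.0, 0.001]
contact_force: [0.9, -0.8, -0.1]
gripper_width: 1.003
```

Run:
```python
from h import *
im=shot("scene","s12")
t,Q=tip();o=r.get_obs();print(o["time_s"],o["gripper_width"],t,o["contact_force"])
for n in("jar_neck","jar","long_foot"): pin("scene",n,1)
pin("scene","pestle_a_center",4)
hsv=cv2.cvtColor(im,cv2.COLOR_RGB2HSV); m=((hsv[...,1]>90)&(hsv[...,2]>40)&((hsv[...,0]<20)))
print("stick px near jar",m[100:160,365:410].sum())
g=cv2.cvtColor(im,cv2.COLOR_RGB2GRAY)
for y in range(138,165): print(y,"".join("S" if m[y,x] else " .:-=+*#%@"[::-1][min(9,int(g[y,x])//22)] for x in range(370,410)))
c=np.array([558,-309.5,109]); go(c+AX*121,RT,"pre2")
```

```text
24.45 0.9950167994253009 [580.49242693 249.23408176 316.61086063] [-0.84738302 -0.18536594  2.37696711]
scene jar_neck 0.58 [583.5 249.1 171.6] [386. 151.]
scene jar 0.71 [585.4 253.5  12.5] [380. 188.]
scene long_foot 0.63 [645.6 255.3  16.1] [394. 199.]
scene pestle_a_center 0.81 [ 704.6 -373.5   11.8] [217. 343.]
scene pestle_a_center 0.65 [ 557.1 -311.8  109.7] [202. 264.]
stick px near jar 0
138 --::------:----------:::-:-::++++++++=+=
139 -------:---:::::.::::::----:-+++++++++++
140 -----------::-+*###**-::::-:=+++++++++++
141 ----------:-*#****#*##*-::::=+++++++++++
142 ---------:-*#********###*:::+++++++*++++
143 -:-----:::+##**********##+::++*********+
144 -------:-=*#************##==*#**********
145 ---------=*#************##*:+#**********
146 -----::-==*#************##%:=***********
147 -----::=+.+#************##*:=***********
148 --::---+#==************###+:+#**********
149 -:*----+##=:*##******#*##+:=************
150 :------*###=.-*####*####+:-*************
151 ------=*#####-.:+++#*==::*#+++*#********
152 -=----+####**##*=-:::--*##*--+*+********
153 -=---+*##***##*#**********+:::=++++*****
154 ==--++*#******************+::::+*+++***-
155 ==-+++##******************-::::-+++**-:-
156 --++++*##*****************-:::::-+*::---
157 -++++++*#*****************:::::::+-::---
158 +++++++*##****************-:::::::-::---
159 ++++++++*#**************#-::::::::------
160 +++++++++*##**********##-----:::::---:--
161 +++++++++++*#********#*-:------:::=-:---
162 ++++++++++++++*******-:---------::------
163 +++++++++++++++==++--------------:------
164 ++++++++++++++++++---------------:------
pre2 shift [0.0817, -0.5572, 0.0904] rot [-0.0, -27.0, 0.1]
```

The pestle dropped in and the jar hasn't moved. On to the second one.

Emit:
drive_tool:
  deltas:
    - [-1,0.008,-0.055,0.0,0,-2.7,0]
    - [-1,0.016,-0.113,0.01,0,-5.4,0]
    - [-1,0.025,-0.17,0.02,0,-8.1,0]
    - [-1,0.033,-0.226,0.03,0,-10.8,0]
    - [-1,0.041,-0.282,0.045,0,-13.5,0]

```text
time_s: 25.28
position: [547.8, -36.0, 232.1]
eef_rot: [0.119, -0.019, 0.993, 0.002]
contact_force: [1.2, -0.9, 0.1]
gripper_width: 0.997
```

Run:
```python
from h import *
c=np.array([560,-310,109.5]); go(c+AX*121,RT,"pre2")
```

```text
pre2 shift [0.0475, -0.2741, 0.0344] rot [-0.0, -13.3, 0.2]
```

Emit:
drive_tool:
  deltas:
    - [-1,0.009,-0.055,0.007,0,-2.7,0]
    - [-1,0.019,-0.11,0.014,0,-5.4,0]
    - [-1,0.028,-0.165,0.021,0,-8.1,0]
    - [-1,0.038,-0.22,0.028,0,-10.8,0]
    - [-1,0.0475,-0.274,0.034,0,-13.3,0]

```text
time_s: 25.9
position: [519.6, -310.7, 187.7]
eef_rot: [0.233, -0.018, 0.972, 0.004]
contact_force: [1.2, 0.2, -0.2]
gripper_width: 1.001
```

Run:
```python
from h import *
r.camera("scene"); r.camera("top"); pin("top","pestle_a_center",3);pin("scene","pestle_a_center",3);pin("scene","pestle_a",3)
c=np.array([560,-310,109.5]); go(c+AX*11,RT,"grasp2"); print(tip()[0],r.get_obs()["time_s"])
```

```text
top pestle_a_center 0.47 [ 701.  -377.9    4.9] [429. 190.]
top pestle_a_center 0.39 [ 560.8 -308.7  110.7] [417. 220.]
scene pestle_a_center 0.87 [ 705.  -374.2    9.6] [217. 344.]
scene pestle_a_center 0.63 [ 557.5 -310.7  109. ] [203. 264.]
scene pestle_a 0.85 [ 675.2 -416.1   14. ] [194. 344.]
scene pestle_a 0.84 [ 674.6 -253.5    9.6] [255. 304.]
scene pestle_a 0.83 [ 578.6 -310.7   67.6] [211. 278.]
grasp2 shift [-0.0, -0.0021, 0.1101] rot [0.1, -0.2, 0.0]
[ 505.34737918 -309.94057172  217.64083811] 26.15
```

Emit:
drive_tool:
  deltas:
    - [-1,0,-0.001,0.03,0,0,0]
    - [-1,0,-0.001,0.06,0,0,0]
    - [-1,0,-0.001,0.085,0,0,0]
    - [-1,0,-0.001,0.105,0,0,0]
    - [-1,0,-0.001,0.11,0,0,0]

```text
time_s: 26.78
position: [571.0, -306.4, 89.8]
eef_rot: [0.232, -0.019, 0.973, 0.005]
contact_force: [-0.3, -0.2, 0.3]
gripper_width: 0.997
```

Emit:
drive_tool:
  deltas:
    - [-1,0,0,0,0,0,0]
    - [0,0,0,0,0,0,0]
    - [1,0,0,0,0,0,0]
    - [1,0,0,0,0,0,0]
    - [1,0,0,0,0,0,0]
  force: 40

```text
time_s: 27.4
position: [570.8, -308.8, 91.8]
eef_rot: [0.233, -0.018, 0.972, 0.004]
contact_force: [-1.2, 0.9, 2.2]
gripper_width: 0.243
```

Gripped, with the opening at 0.243. Drawing it out along its axis.

Emit:
drive_tool:
  deltas:
    - [1,0,0,-0.03,0,0,0]
    - [1,0,0,-0.06,0,0,0]
    - [1,0,0,-0.1,0,0,0]
    - [1,0,0,-0.15,0,0,0]
    - [1,0,0,-0.2,0,0,0]

```text
time_s: 28.02
position: [479.3, -311.8, 270.9]
eef_rot: [0.233, -0.018, 0.972, 0.004]
contact_force: [0.1, -1.1, -0.0]
gripper_width: 0.242
```

Run:
```python
from h import *
o=r.get_obs();print(o["time_s"],o["gripper_width"],o["contact_force"],tip()[0])
go([585,250.5,285],yaw(-88),"over jar")
```

```text
28.025 0.2419340834139668 [ 0.08361038 -1.1406826  -0.02692644] [ 464.34278875 -312.30516207  300.2986323 ]
over jar shift [-0.1045, 0.558, 0.0738] rot [-0.0, 26.9, 0.1]
```

Emit:
drive_tool:
  deltas:
    - [1,-0.01,0.055,0.007,0,2.7,0]
    - [1,-0.021,0.111,0.014,0,5.4,0]
    - [1,-0.031,0.167,0.021,0,8.1,0]
    - [1,-0.042,0.223,0.028,0,10.8,0]
    - [1,-0.052,0.279,0.036,0,13.5,0]

```text
time_s: 28.65
position: [532.5, -28.9, 261.2]
eef_rot: [0.117, -0.019, 0.993, 0.002]
contact_force: [0.8, -1.2, 0.1]
gripper_width: 0.242
```

Run:
```python
from h import *
go([585,250.5,285],yaw(-88),"over jar");print(tip()[0])
```

```text
over jar shift [-0.0591, 0.2773, 0.0232] rot [-0.0, 13.4, 0.1]
[524.82227352 -29.16463441 293.30895081]
```

Emit:
drive_tool:
  deltas:
    - [1,-0.012,0.055,0.004,0,2.7,0]
    - [1,-0.024,0.11,0.009,0,5.4,0]
    - [1,-0.036,0.166,0.014,0,8.1,0]
    - [1,-0.048,0.222,0.019,0,10.8,0]
    - [1,-0.059,0.277,0.023,0,13.4,0]

```text
time_s: 29.28
position: [585.1, 250.2, 251.8]
eef_rot: [-0.001, -0.019, 1.0, -0.001]
contact_force: [1.1, 0.2, 0.1]
gripper_width: 0.239
```

Emit:
drive_tool:
  deltas:
    - [1,0,0,0,0,0,0]
    - [1,0,0,0,0,0,0]

```text
time_s: 29.52
position: [585.1, 248.3, 251.6]
eef_rot: [0.0, -0.019, 1.0, -0.001]
contact_force: [-0.2, -0.7, 0.1]
gripper_width: 0.238
```

Run:
```python
from h import *
im=shot("scene","s13")
t,Q=tip();o=r.get_obs();print(o["time_s"],o["gripper_width"],t)
print([px("scene",t+[0,0,-d]).round(1) for d in(0,30,59)])
hsv=cv2.cvtColor(im,cv2.COLOR_RGB2HSV); m=((hsv[...,1]>90)&(hsv[...,2]>40)&((hsv[...,0]<20))); g=cv2.cvtColor(im,cv2.COLOR_RGB2GRAY)
for y in range(106,154): print(y,"".join("S" if m[y,x] else " .:-=+*#%@"[::-1][min(9,int(g[y,x])//22)] for x in range(370,410)))
```

```text
29.575 0.24229130220456122 [585.04519349 247.6938431  285.40832364]
[array([392.5, 118.1]), array([390.6, 127.4]), array([388.8, 136.1])]
106 ::::::::::+@@@@@@@@@@@@@@@@@@@@@##::::::
107 ::::::::::=#@@@@@@@@@@@@@@S%@@@@#%::::::
108 -::--:::::::-%@@@@@@@@@@@@SS@@@@%=::::::
109 ::::--:-:::::.*@@@@@@@@@@@SS@@@@@:::::::
110 :::::::::-:::::-#@@@@@@@@#SS@@@%*:::::::
111 :--:----:::::::.*@@@@@@%#%SS@@@%%:::::::
112 ::::::---::::::-#@@@@@%##%SS@@@%-:::::::
113 :::::::::::::::-#@@@@@%#%%S%@@@%::::::--
114 :::::::::-:::::-#@@@@@##%SS%@@@#::::::::
115 ::::::--:::::::*@@@@@@##%SS@@@%=::::::::
116 -:::::::::::::.*@@@@@@##%SS@@@%=::::::::
117 :::::::::::::::#@@@@@%##%S@@@@*::::::-::
118 :::::::::---:::*@@@@@%#%%S#=*::::-::::::
119 ::::::--:::::::-#@@@@###S@*::::---::::::
120 :::--:::::::::::-*@@@##%%@=::::::-:::::-
121 :::::::::::---:::+#%###%S@:::::::--:::::
122 ::::::-:::--:::::*@S#%SSSS::::::-::::---
123 :::::-:-:::--:::-#@%SSSS%S-::::::::-----
124 ::::::-::::::--:-#%SSSSS@*-:-::---------
125 :::-:--::::::--:+S%SSSSS@=:::::::-------
126 ::---::::------:*%SSSSSS@::-::::=-------
127 -:---:::::--:
[... 497 characters left out ...]
--:::::::-::::+*+++++++==
139 --::::-:----::::....::::-:-:-+++++++++++
140 ------:----:.-+*###**-::::-:-+++++++++++
141 --------:-:-*#*****###*-::::=+++++++++++
142 ---------:-*#*********##*:::+++++++*++++
143 :------:::+##**********##+::++*********+
144 ------::-=*#************##==*#**********
145 ----------*#*************#*:+#**********
146 ------:-==*#************##%:=***********
147 -----::=+.+#***********###*:=***********
148 --::---+#+=************###+:+#**********
149 -:*----+##+:+*********###+:=************
150 :------*###++=*###**####+:-*************
151 ------=*#####-.:+++#*==::*#+++**********
152 ------+##***###+=::::--*###--+*+********
153 =----+*#******###*********+:::=++++*****
```

Run:
```python
from h import *
for u in((389.7,135.5),(389.7,136.5)):
  for z in(222,226): print(u,z,onz("scene",u,z).round(1))
```

```text
(389.7, 135.5) 222 [581.7 255.2 222. ]
(389.7, 135.5) 226 [584.6 251.5 226. ]
(389.7, 136.5) 222 [584.6 252.4 222. ]
(389.7, 136.5) 226 [587.5 248.7 226. ]
```

Emit:
drive_tool:
  deltas:
    - [1,-0.0015,0.001,0.01,0,0,0]
    - [1,-0.0015,0.001,0.022,0,0,0]
    - [1,-0.0015,0.001,0.034,0,0,0]
    - [1,-0.0015,0.001,0.045,0,0,0]
    - [1,-0.0015,0.001,0.055,0,0,0]

```text
time_s: 30.2
position: [586.4, 249.2, 196.1]
eef_rot: [0.0, -0.019, 1.0, -0.001]
contact_force: [-0.6, -0.0, -0.6]
gripper_width: 0.244
```

Emit:
drive_tool:
  deltas:
    - [1,0,0,0.01,0,0,0]
    - [1,0,0,0.02,0,0,0]
    - [1,0,0,0.026,0,0,0]
    - [1,0,0,0.026,0,0,0]

```text
time_s: 30.7
position: [586.3, 249.2, 170.5]
eef_rot: [-0.0, -0.019, 1.0, -0.001]
contact_force: [0.2, -0.2, -1.1]
gripper_width: 0.243
```

Run:
```python
from h import *
im=shot("scene","s14")
t,Q=tip();o=r.get_obs();print(o["time_s"],o["gripper_width"],t,o["contact_force"],o["ft_torque"])
for n in("jar_neck","jar","long_foot"): pin("scene",n,1)
hsv=cv2.cvtColor(im,cv2.COLOR_RGB2HSV); m=((hsv[...,1]>90)&(hsv[...,2]>40)&((hsv[...,0]<20))); g=cv2.cvtColor(im,cv2.COLOR_RGB2GRAY)
for y in range(132,156): print(y,"".join("S" if m[y,x] else " .:-=+*#%@"[::-1][min(9,int(g[y,x])//22)] for x in range(370,410)))
```

```text
30.75 0.24373864858128108 [586.55486968 249.32313973 204.0396669 ] [ 0.04960412 -0.01630279 -0.47924594] [-0.01346533  0.02274535 -0.01026125]
scene jar_neck 0.66 [586.5 249.  172.8] [386. 151.]
scene jar 0.7 [585.3 251.3  10.9] [379. 189.]
scene long_foot 0.87 [649.  253.9   9.6] [394. 201.]
132 ::::::+%@@@@@@@@@@@@@@@@@@@#*:-=*#####*+
133 ::::::+@@@@@@@@@@@@@@@%@@@@%=:=++*######
134 -::::::-#@@@@@@@@@@@@SS@@@@@::++=++*####
135 -:::-:::.-%@@@@@@@@@@SS@@@%*:-++==+=**##
136 ::::---:::-#@@@@@@@@@SS@@@%%:=++===+++=+
137 ---:----:::.*@@@@@%#%SS@@@%=:=+++++===++
138 -::::::::::-#@@@@@##%SS@@@*::++++++++===
139 -::::::::-:+%@@@@@##%S%@@@#::+++++++++++
140 -----::--::*@@@@@%#%%S@@@%=:-+++++++++++
141 -------::::*@@@@@%#%SS@@@%=:=+++++++++++
142 ----:----:-#@@@@@##%SS%@%.::+++++++*++++
143 ::-----:::+%@@@@@##%SS***+::++*********+
144 -----:::-=**#@@@@##%SS**##==*#**********
145 :---:-:---***#@@%##%S%***#*.+#**********
146 -----::-++***SS###%SS#***##:=***********
147 -----::=*+**#SSSSSSS%#**##*:=***********
148 --::---+#+**#S%SSSSS%***##+:+#**********
149 ::*----+##++#%%SSSSSS**##+.=************
150 :------*###+=*S@%%S%S###+:-*+***********
151 ------=*#****+=+##S%*==.:+*+++**********
152 ------+##******+=::::--**##--+*+********
153 -----+*##*****************+:::=++++*****
154 =---++##******************+::::++++++**-
155 ---+++*#******************-:::::+*+**:::
```

The second pestle is centred in the neck and touches nothing. Releasing and backing off.

Emit:
drive_tool:
  deltas:
    - [-1,0,0,0,0,0,0]
    - [-1,0,0,0,0,0,0]
    - [-1,0,0,0,0,0,0]
    - [-1,0,0,0,0,0,0]
    - [-1,0,0,-0.03,0,0,0]

```text
time_s: 31.52
position: [585.1, 248.8, 198.7]
eef_rot: [-0.002, -0.019, 1.0, -0.002]
contact_force: [0.6, 0.2, 0.0]
gripper_width: 1.001
```

Emit:
drive_tool:
  deltas:
    - [-1,0.03,0,-0.06,0,0,0]
    - [-1,0.08,0,-0.09,0,0,0]
    - [-1,0.13,0,-0.1,0,0,0]
    - [-1,0.13,-0.05,-0.1,0,0,0]
    - [-1,0.13,-0.1,-0.1,0,0,0]

```text
time_s: 32.15
position: [459.6, 144.2, 301.7]
eef_rot: [0.001, -0.02, 1.0, -0.0]
contact_force: [0.6, -0.9, 0.7]
gripper_width: 1.0
```

Run:
```python
from h import *
im=shot("scene","s15"); it=shot("top","t15")
o=r.get_obs();print(o["time_s"],o["gripper_width"],o["position"])
for c in("scene","top"):
  for n in("jar_neck","jar","long_foot","mug","spray","spice_jar","pestle_a_center"): pin(c,n,2)
cv2.imwrite("pics/c9.png",np.hstack([cv2.resize(im[125:225,335:435],(400,400),interpolation=2),cv2.resize(im[180:360,130:310],(400,400),interpolation=2)])[:,:,::-1])
```

```text
32.25 0.9989693126190556 [460.04313567 141.45046949 302.51439381]
scene jar_neck 0.66 [583.9 249.4 171.6] [386. 151.]
scene jar 0.78 [586.6 250.9  14.7] [379. 188.]
scene long_foot 0.77 [645.1 255.9  12. ] [394. 200.]
scene mug 0.6 [ 7.009e+02 -1.970e+01  7.000e-01] [334. 263.]
scene spray 0.8 [ 500.7 -458.4   -4.2] [151. 300.]
scene spice_jar 0.96 [497.4 457.7   1.7] [405. 147.]
scene pestle_a_center 0.92 [ 703.4 -375.5   11.3] [216. 343.]
top jar_neck 0.19 [ 6.992e+02 -1.640e+01  5.000e-01] [333. 185.]
top mug 0.75 [698.9 -19.    1.3] [334. 185.]
top spray 0.64 [ 497.4 -457.6    2.3] [450. 245.]
top pestle_a_center 0.72 [ 702.5 -374.2    8.6] [428. 189.]
```

View pics/c9.png

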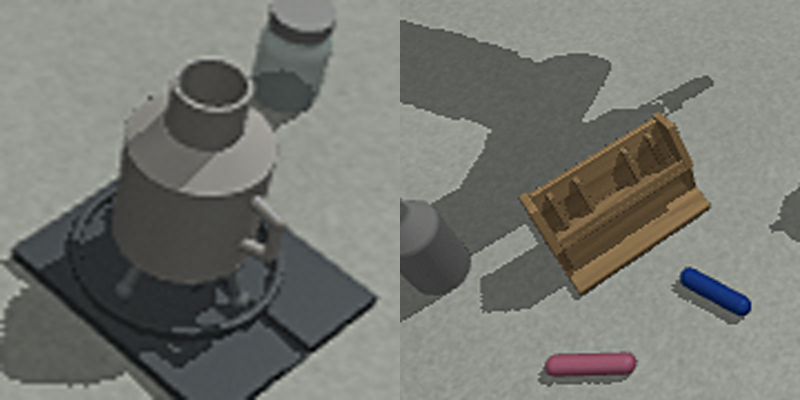

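The jar stands upright, with its handle at (265,225) over the channel. No pestle shows in the neck at (212,85). The rest is empty, and the blue and pink sticks haven't moved. Handing in.

```bash
python3 -c "
from plant import r
print(r.job_done())"
```

```text
the job is handed in; nothing more can be done
None
```

The job is handed in at about 32 s of the 67 s limit: the jar is home with its longer leg in the drain channel, and both pestles are down inside it.

**Jar:** My first grip missed, because the fingertips sit about 33 mm short of the reported TCP. The fingers closed on the neck's rim and rocked the jar over to lean the other way, but it stayed on the tray. I found the offset by touching the worktop beside the tray (about 58 N at the wrist) and corrected for it from then on. The second grip turned the jar about 36° clockwise until the leg dropped in, and I let go.

**Pestles:** Both were drawn out along their axes, lowered into the neck without contact and released.

**Last checks:**
- **Jar:** It stands upright, with its neck above its foot to within about 3 mm. The long foot measured 12 mm high, against 13 mm expected when home. I never pushed the jar to test that it is firm.
- **Pestles:** The rest is empty and no pestle shows in the neck. I did not see them on the jar's floor.
- **Other things:** The mug, the bottle, the spice jar and the pink stick measured where they started, within a few mm. The blue stick looks unmoved.
- **Detector misses:** In the last pictures the top camera missed the jar and put the "jar neck" at the mug with low confidence (0.19). I ignored that reading.

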